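# Level the varnishing rack and load it

### The job

The wooden varnishing rack leans towards the robot and rocks because its two near feet are too short: wind them down with their wing screws until the rack is level and stands firmly on all four feet, and only then load every painted panel on it, pushing the panel's far end under the metal lip while its near end is raised and lowering it until it lies flat on both bearers between the far wall and the near ridge, side by side. When all panels are in, dip the bristles of the brush into the white pot and lay the brush back on its rest, with the rack still level and firm. Leave the pot upright and the glass jar where it is.

Things in the scene. Friction and masses are not known exactly. Their poses are not given: they have to be found in the camera images.
- rack: Loose wooden rack, 3.5 kg, 222 x 320 mm, on four rubber feet. Origin on the ground plane below its middle when level; x points away from the robot to the lip, y left, z up. Base plate 18 to 30 mm above the origin. Feet at x = -100 mm (near, on screws) and +90 mm (far, fixed), y = +-130 mm. The panel bed lies on two bearer strips along y; see rack_bed, rack_lip, rack_ridge.
- rack_lip (a point): Near lower edge of the metal lip, mid-way along y: x 74, y 0, z 64 mm in the rack's frame, 24 mm above the bearers' tops. The lip is 6 mm thick and overhangs the upright face of the far wall (x = 90 mm) by 16 mm. Wall and lip run over y = -150 to +150 mm.
- rack_ridge (a point): Top of the near ridge on its far face, mid-way along y: x -36, y 0, z 46 mm in the rack's frame, 6 mm above the bearers' tops; 10 mm thick, runs over y = -150 to +150 mm. From it to the far wall the bed is 126 mm long for panels of 120 mm.
- rack_bed (a point): Middle of the panel bed at the height of the bearers' tops: x 27, y 0, z 40 mm in the rack's frame, axes as the rack. The far bearer covers rack x 50 to 90 mm, the near one -46 to -16 mm, the plate between is 10 mm lower. A seated panel has its middle 8 mm above this point, within 3 mm of it in x, anywhere along y with the whole panel on the bearers.
- screw_left (a joint): Angle (rad) of the left near levelling screw; grows as the wing is turned clockwise seen from above, which winds its rubber foot DOWN 12 mm a turn (1.91 mm per rad) and lifts that corner. Range 0 to 6.5; stiff (0.08 N m), stays where left; at 0 the wing lies along the rack's x. At 4.0 the sole is in one plane with the far feet; a thing under the foot means less by its thickness.
- screw_right (a joint): Angle (rad) of the right near levelling screw; grows as the wing is turned clockwise seen from above, which winds its rubber foot DOWN 12 mm a turn (1.91 mm per rad) and lifts that corner. Range 0 to 6.5; stiff (0.08 N m), stays where left; at 0 the wing lies along the rack's x. At 4.0 the sole is in one plane with the far feet; a thing under the foot means less by its thickness.
- screw_left_wing (a point): Middle of the black wing of the left near screw, on the screw's axis: an upright bar 50 mm long (its frame's x), 14 mm thick (y) and 26 mm high, pinched from above across the 14 mm. The point is 13 mm below its top and 89 mm up in the rack's frame, at x = -100 mm there; the wing does not rise or sink in the rack.
- screw_right_wing (a point): Middle of the black wing of the right near screw, on the screw's axis: an upright bar 50 mm long (its frame's x), 14 mm thick (y) and 26 mm high, pinched from above across the 14 mm. The point is 13 mm below its top and 89 mm up in the rack's frame, at x = -100 mm there; the wing does not rise or sink in the rack.
- near_foot_left: Left near foot, under the left screw: rubber disc of 28 mm diameter; origin at the centre of its sole. It is wound up and down by the screw; it stands on a sheet of card. The rubber gives about 0.3 mm under its share of the load.
- near_foot_right: Right near foot, under the right screw: rubber disc of 28 mm diameter; origin at the centre of its sole. It is wound up and down by the screw; it stands on the bare table. The rubber gives about 0.3 mm under its share of the load.
- far_foot_left: Left far foot: rubber disc of 28 mm diameter; origin at the centre of its sole. Fixed to the rack. The rubber gives about 0.3 mm under its share of the load.
- far_foot_right: Right far foot: rubber disc of 28 mm diameter; origin at the centre of its sole. Fixed to the rack. The rubber gives about 0.3 mm under its share of the load.
- card_top (a point): Top face of a sheet of white card (85 x 75 mm, fixed) lying under the left near foot; its height is the card's thickness, 1 to 2.5 mm.
- panel1_mid (a point): Painted panel 1: a flat plywood block 120 x 50 x 16 mm (x, y, z of its frame) with a paper-white painted face, about 70 g, both ends alike; it starts lying on the bare table. The point is its middle, 8 mm above its underside. May be absent.
- panel2_mid (a point): Painted panel 2: a flat plywood block 120 x 50 x 16 mm (x, y, z of its frame) with a paper-white painted face, about 70 g, both ends alike; it starts lying on the bare table. The point is its middle, 8 mm above its underside. May be absent.
- panel3_mid (a point): Painted panel 3: a flat plywood block 120 x 50 x 16 mm (x, y, z of its frame) with a paper-white painted face, about 70 g, both ends alike; it starts lying on the bare table. The point is its middle, 8 mm above its underside. May be absent.
- brush_grip (a point): Flat varnishing brush, 170 mm long, 60 g, with a round wooden handle of 20 mm diameter and a steel ferrule and bristle head 42 mm wide and 20 mm thick. The point is on the handle's axis, 51 mm from its butt and 119 mm from the bristle end; the balance point is 18 mm from it towards the bristles. x points to the bristles, z across the flat of the head.
- brush_tip (a point): End of the brush's bristles, on its axis.
- rest_seat (a point): Fixed wooden brush rest: 85 x 75 mm foot plate 8 mm thick with two upright rails across it, 56 mm apart, their tops 38 mm above the table, with 12 mm end stops that leave 61 mm between them. The point is where the brush_grip point lies when the brush is on it (48 mm up, half-way between the rails); x is the brush's direction at the start.
- pot_rim (a point): Centre of the mouth of a white ceramic pot, loose, 0.45 kg, 42 mm high, mouth 90 mm outside and 82 mm inside diameter, 37 mm deep, narrower below.
- jar_mid (a point): Bystander: closed glass jar 68 mm wide, 85 mm high, beyond the rack; the point is its middle.
Not all that is in view belongs to the job. What is shaped like the part that bears brush_grip but pink is not meant.

How it is judged:
By the outcome, as a careful person would: the job done as asked, in the order asked, and still so for the second after the job is handed in, with the robot touching nothing.
Of panel1, panel2, panel3 only 2 to 3 are there at a start; the rules pass over those that are not, and their reading is None.
At some moment in a run one of panel1, panel2, panel3 may be knocked a few centimetres aside while the robot is not near it.
It also fails if it takes over 200 s, if anything falls off the work surface, if the arm or the gripper's body presses on something with over 40 N, if the wrist force passes 120 N, or if a joint passes its speed limit or range.

### The arm

A 7-joint arm with a two-finger parallel gripper is mounted at the origin on the work surface. World frame = base frame: x ahead of the robot, y to its left, z up, the work surface at z = 0. Lengths are in m, angles in rad, forces in N, time in s.
With the tool pointing down it reaches from about 0.425 to 0.925 m from the base axis. Payload 6.8 kg.
Tool frame: the origin (TCP) lies between the finger pads; the fingertips stand 11 mm ahead of it and the grasp point (between the pads) lies 8 mm behind it; z points along the fingers, y is the line along which they close (so a half turn about z gives the same grasp; the last joint's range is limited). The gripper opens to 85 mm and grips with 20 to 120 N. Pads are 22 mm wide; open, the fingers measure 114 mm over their backs; the gripper's body (76 mm by 85 mm) begins 54 mm behind the grasp point. The pads swing forward as they close: fully open they stand 13 mm farther back than shut.
Start: joints at [1.013, 0.477, 0.022, 1.555, -0.011, 1.109, -0.083], TCP at [0.293, -0.608, 0.242] pointing down, gripper open.
Joint ranges: [-2.96, 2.96], [-0.34, 2.1], [-1.41, 1.46], [0.24, 2.44], [-1.37, 4.51], [0.17, 1.92], [-2.96, 2.96]. Speed limits (rad/s): [2.39, 2.39, 3.14, 3.14, 3.14, 3.14, 3.14].

### API

Orientations are given as a rotation vector (axis times angle).
In Python, from bench import r gives the robot as it stands.
- The arm moves only by the tool send_rows, never from a script. Its argument "deltas" is a list of rows, each an object of numbers: "dx", "dy", "dz": the shift along the world's x, y, z in mm; "rx", "ry", "rz": the turn, a rotation vector about the world's x, y, z in degrees. A call has 1 to 5 rows; each row is the pose to reach, as a shift and turn from the pose commanded when the call began; what a row does not reach only later rows make up. A row lasts 1/12 s, in which the tool goes at most 41.7 mm and 7.16 degrees, less where a joint would pass 70% of its speed; a pose out of reach is approached as far as the arm can. A call with a gripper value outside its range is refused whole. "jaw" is the finger opening in mm, from 0 to 85.4, set as the call begins (left out, the last holds). The fingers move at their own pace and stop on an object; "newtons" is the grip in N (left out, the last holds). Time passes only in rows, so rows that repeat a pose let the fingers close. It gives the time, the measured TCP pose, the force, the opening and the grip force at its end, in the units of the state.
- r.get_obs(): the state, without advancing time (a new reading comes with each control period).
- r.grab_frame(name): name is "scene" or "top"; returns a dict with "frame" (400x640x3 uint8, blue, green, red), "z_map" (400x640 float32, m along the optical axis (not along the pixel's ray), 0 where there is no reading), "vertical_fov" (degrees; the focal length in pixels is half the picture's height over the tangent of half this angle, whatever the lens; pixels are square), "cx", "cy" (the principal point, pixels), "distortion" ([k1, k2, p1, p2, k3] as OpenCV has them; the pictures are not rectified), "xyz" and "orientation" of the camera in the world. Camera axes: x right, y down, z forward; pixel columns grow to the right and rows downward; lengths in m; the calibration is good to about 2 mm. A picture is of the moment at which its call begins.
- r.hand_in(): hands the job in; it is judged then, once.
The state is a dict: "clock": time; "joints": joint angles; "qvel": joint speeds; "tau": joint torques, N m; "tcp_pos": TCP position; "orientation": TCP orientation; "contact_force": force on the tool from outside, world axes, zero at the start; "moment": the same for the moment, N m; "grip_width": finger opening in m; "gripper_force": force on a finger pad.
Only numpy, scipy, OpenCV 4.12 (cv2) and the standard library are available. Lean on these libraries where they do the work, as an engineer would, in place of code of your own. Each camera call takes 0.05 s, during which the arm holds its last target. There are 200 camera calls.

## Working session

There is one attempt and no reset: what is moved stays moved. The work goes in short steps, Python scripts to look and compute and a tool call to move; the robot and the scene stay as the last step left them, time stands still between calls to the robot, and variables do not carry over. Pictures are saved under pics/ and viewed, at most 14 in all, crops included, and the job is handed in when it is done.

Besides the shell and the picture viewer there is one more tool, called after "Request:" as name(argument=value, ...) on one line, values as JSON. send_rows: Moves the arm, as the interface text tells. Its arguments: {"type":"object","properties":{"deltas":{"type":"array","items":{"type":"object","properties":{"dx":{"type":"number"},"dy":{"type":"number"},"dz":{"type":"number"},"rx":{"type":"number"},"ry":{"type":"number"},"rz":{"type":"number"}}}},"jaw":{"type":"number"},"newtons":{"type":"number"}},"required":["deltas"]}

```bash
ls; mkdir -p pics
cat > h.py <<'E'
import numpy as np, cv2
from bench import r
from scipy.spatial.transform import Rotation as R
def grab(n,save=None):
    d=r.grab_frame(n)
    f=200/np.tan(np.radians(d['vertical_fov'])/2)
    d['K']=np.array([[f,0,d['cx']],[0,f,d['cy']],[0,0,1]])
    o=np.asarray(d['orientation'],float)
    d['R']=R.from_rotvec(o).as_matrix() if o.size==3 else o.reshape(3,3)
    if save: cv2.imwrite('pics/'+save,d['frame'])
    d['z_map']=np.asarray(d['z_map']); return d
def cloud(d):
    h,w=d['z_map'].shape
    u,v=np.meshgrid(np.arange(w),np.arange(h))
    p=cv2.undistortPoints(np.stack([u,v],-1).reshape(-1,1,2).astype(float),d['K'],np.array(d['distortion'],float)).reshape(h,w,2)
    z=d['z_map'][...,None]
    P=np.concatenate([p*z,z],-1)@d['R'].T+np.asarray(d['xyz'])
    P[d['z_map']==0]=np.nan
    return P
E
python3 - <<'E'
from h import *
for n in('scene','top'):
    d=grab(n,n+'0.png'); P=cloud(d); np.savez(n+'0.npz',P=P,f=d['frame'],K=d['K'],R=d['R'],t=d['xyz'],D=d['distortion'])
    print(n,d['xyz'],d['R'].round(3).tolist(),d['K'][0,0],(d['z_map']==0).mean())
print(r.get_obs())
E
```

```text
pics
scene [ 1.01982971 -0.29896552  0.91745664] [[0.482, 0.725, -0.492], [0.876, -0.402, 0.267], [-0.004, -0.56, -0.828]] 414.44778034466697 0.00418359375
top [ 0.44504148 -0.03216489  1.23859683] [[-0.02, -0.997, 0.074], [-1.0, 0.021, 0.016], [-0.018, -0.074, -0.997]] 439.48119718920293 0.0039375
{'clock': 0.1, 'joints': array([ 1.01285985,  0.47773316,  0.02233202,  1.55633094, -0.01151162,
        1.10927371, -0.08308121]), 'qvel': array([-8.25547167e-04, -1.02855198e-03,  7.69874190e-05, -3.99389736e-03,
        3.39250620e-04,  3.31618069e-04,  1.92090382e-03]), 'tau': array([ 5.26880453e-03, -5.97763538e+01,  1.61428269e+00, -2.81952488e+01,
        1.29148189e-02,  5.06723023e-03,  1.07052799e-05]), 'tcp_pos': array([ 0.29328695, -0.60739989,  0.24142129]), 'orientation': array([-3.06093649e+00, -7.00379334e-01,  7.21786507e-04]), 'contact_force': array([ 0.12208633, -0.77833315,  0.05243614]), 'moment': array([ 0.04183326, -0.02677268, -0.00356014]), 'gripper_force': 0.0, 'grip_width': 0.08527744061297753}
```

View pics/top0.png

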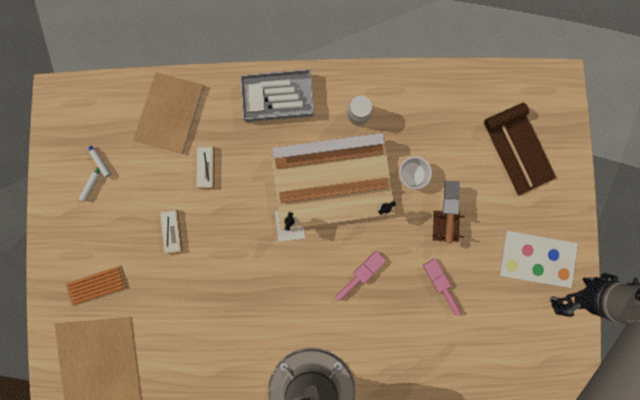

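View pics/scene0.png

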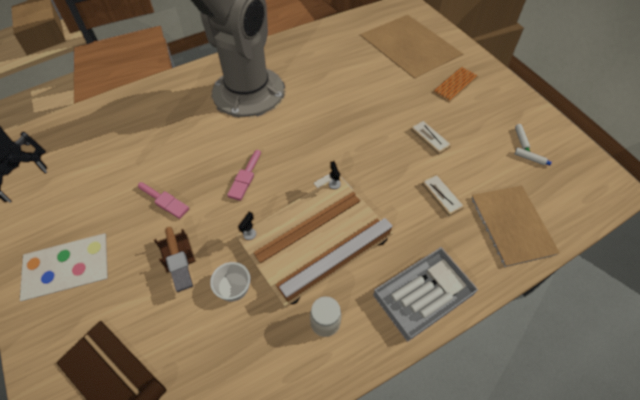

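Run:
```python
from h import *
f=cv2.imread('pics/top0.png')
c=f[125:245,262:472]; cv2.imwrite('pics/c1.png',cv2.resize(c,None,fx=3.8,fy=3.8,interpolation=cv2.INTER_CUBIC))
P=np.load('top0.npz')['P']
def q(n,u,v): print(n,(P[v,u]*1000).round(1))
for n,u,v in [('tab',240,220),('tab2',480,150),('platemid',330,173),('plateL',290,178),('plateR',380,172),('lip L',278,150),('lip M',330,146),('lip R',380,141),('farbear',330,157),('nearbearL',285,198),('nearbearR',385,186),('card',283,236),('wL',290,220),('wR',387,208),('pot',403,172),('panA',201,182),('panB',166,222),('brush head',451,188),('handle',450,230),('p tray',255,97),('jar',360,108),('orange',97,285),('palet',540,260)]: q(n,u,v)
# noise
t=P[240:300,180:260].reshape(-1,3)*1000; print(np.nanmean(t[:,2]),np.nanstd(t[:,2]))
```

```text
tab [481.3 192.6  -0.6]
tab2 [ 667.7 -499.9    1. ]
platemid [605.7 -64.6  28.2]
plateL [594.4  46.7  26.9]
plateR [ 605.6 -203.5   27.9]
lip L [666.4  75.4  67.6]
lip M [673.6 -65.3  69.2]
lip R [ 684.7 -200.8   68.1]
farbear [648.1 -65.3  42.9]
nearbearL [537.8  60.4  41.8]
nearbearR [ 565.  -214.2   40.5]
card [433.9  70.8   1.7]
wL [475.9  44.1  94.8]
wR [ 501.5 -208.3  101.2]
pot [ 607.2 -271.9    6.3]
panA [590.3 300.2  16.6]
panB [478.9 402.2  15.1]
brush head [ 554.3 -392.4   55.9]
handle [ 440.4 -384.8   56.2]
p tray [828.9 143.   26.6]
jar [ 772.2 -147.8   86.1]
orange [300.  614.1   6.4]
palet [ 347.2 -661.6    4.9]
0.5431055890978393 2.6056323446276504
```

View pics/c1.png

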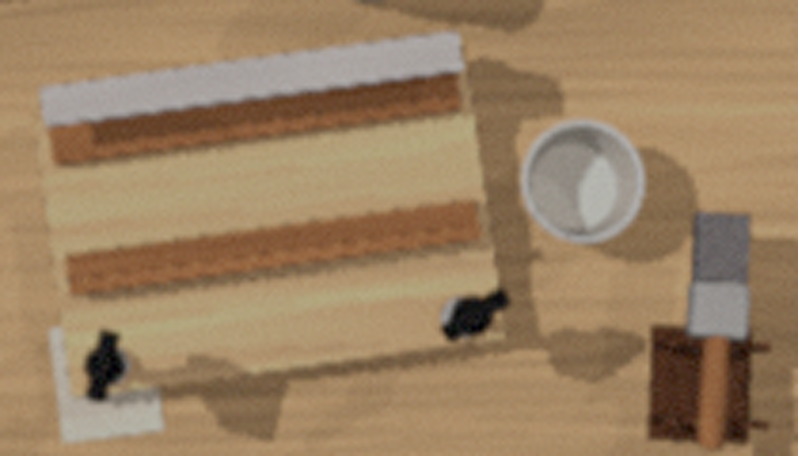

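```bash
cat >> h.py <<'E'
from scipy.optimize import least_squares
def ray(d,u,v,z):
    p=cv2.undistortPoints(np.array([[[u,v]]],float),d['K'],np.array(d['distortion'] if 'distortion' in d else d['D'],float))[0,0]
    w=d['R']@np.array([p[0],p[1],1.]); t=np.asarray(d['xyz'] if 'xyz' in d else d['t'])
    return (t+w*(z-t[2])/w[2])
def proj(d,X):
    t=np.asarray(d['xyz'] if 'xyz' in d else d['t']); D=np.array(d['distortion'] if 'distortion' in d else d['D'],float)
    Rc=d['R'].T
    return cv2.projectPoints(np.asarray(X,float).reshape(-1,1,3),cv2.Rodrigues(Rc)[0],-Rc@t,d['K'],D)[0].reshape(-1,2)
E
python3 - <<'E'
from h import *
d=dict(np.load('top0.npz')); s=dict(np.load('scene0.npz'))
c=lambda u,v:(262+(u-1.4)/3.8,125+(v-1.4)/3.8)
w=lambda u,v,z:(ray(d,*c(u,v),z)*1000).round(1)
M=np.array([[74,150,70],[74,-150,70],[-16,150,40],[-16,-150,40],[-111,-160,30]])/1000
px=np.array([c(45,123),c(463,73),c(67,258),c(478,202),c(505,342)])
def pose(p): return R.from_euler('ZYX',[p[2],p[3],0]).as_matrix(),np.array([p[0],p[1],p[4]])
def res(p):
    A,t=pose(p); return np.r_[(proj(d,M@A.T+t)-px).ravel(), p[3]*100-(-2.), (p[4]+.003)*1000]  # weak priors
o=least_squares(res,[.6,-.06,.13,0,0]); print('rack',o.x.round(4),o.fun.round(2))
A,t=pose(o.x); inv=lambda X:(X-t)@A
for y in(130,-130): print('wing',(t+A@np.array([-.1,y/1000,.102])).round(4))
print('wingclickL',w(108,337,100),w(95,397,100),'R',w(505,298,100),w(445,335,100))
# depth planes
for nm,S in(('top',d),('scene',s)):
    P=S['P']; X=inv(P)
    tab=P[(np.abs(P[...,2])<.012)&(P[...,0]>.35)&(P[...,0]<.85)&(P[...,1]>-.35)&(P[...,1]<.25)&((np.abs(X[...,0])>.16)|(np.abs(X[...,1])>.2))]
    B=np.c_[tab[:,:2],np.ones(len(tab))]; k=np.linalg.lstsq(B,tab[:,2],rcond=None)[0]
    for reg,(x0,x1,y0,y1,h) in {'plate':(-8,42,-140,140,30),'near':(-65,-56,-100,100,30),'nb':(-32,-20,-140,140,40),'lip':(80,95,-140,140,70)}.items():
        m=(X[...,0]*1000>x0)&(X[...,0]*1000<x1)&(X[...,1]*1000>y0)&(X[...,1]*1000<y1)&(np.abs(P[...,2]*1000-h)<12)
        Q=P[m]; q=X[m]; zz=Q[:,2]-np.c_[Q[:,:2],np.ones(len(Q))]@k
        g=np.linalg.lstsq(np.c_[q[:,1],np.ones(len(q))],zz,rcond=None)[0]
        print(nm,reg,len(Q),'z at mid %.2f  dz/dy*260mm %.2f'%(g[1]*1000,g[0]*260), 'x',q[:,0].mean().round(3))
# card
P=d['P']; 
def h(x0,x1,y0,y1):
    m=(P[...,0]>x0)&(P[...,0]<x1)&(P[...,1]>y0)&(P[...,1]<y1); return (P[m][:,2]*1000).mean().round(2),m.sum()
print('card corners',w(62,440,2),w(162,430,2),w(52,328,2))
# pot, brush, rest, panels
print('pot rim L/R/T/B',w(522,180,42),w(644,180,42),w(583,119,42),w(583,242,42))
print('brush tip',w(694,213,58),w(748,213,58),'butt',w(712,446,58),'ferrule/handle',w(717,337,58))
print('rest',w(651,326,8),w(650,438,8),w(750,438,8))
f=cv2.imread('pics/top0.png')[140:260,140:230]; cv2.imwrite('pics/c2.png',cv2.resize(f,None,fx=4,fy=4,interpolation=cv2.INTER_CUBIC))
E
```

```text
rack [ 0.5872 -0.0698  0.0991 -0.0178 -0.0029] [ 0.44  0.96  0.77  0.83 -0.54 -0.74 -0.51  0.93 -0.19 -2.    0.22  0.1 ]
wing [0.473  0.0495 0.0973]
wing [ 0.4987 -0.2092  0.0973]
wingclickL [ -3727.2  -6583.  100000. ] [  -193.7  -7413.3 100000. ] R [ -5537.2  17002.2 100000. ] [ -3421.5  13364.9 100000. ]
top plate 1806 z at mid 27.39  dz/dy*260mm 0.49 x 0.017
top near 236 z at mid 25.08  dz/dy*260mm 0.69 x -0.061
top nb 438 z at mid 36.39  dz/dy*260mm -0.81 x -0.026
top lip 562 z at mid 69.51  dz/dy*260mm 0.74 x 0.088
scene plate 2081 z at mid 27.10  dz/dy*260mm 0.46 x 0.017
scene near 236 z at mid 24.93  dz/dy*260mm 1.40 x -0.06
scene nb 517 z at mid 36.35  dz/dy*260mm -0.29 x -0.026
scene lip 731 z at mid 68.93  dz/dy*260mm 0.85 x 0.088
card corners [ 459.4 -104.5 2000. ] [ 455.7  -58.8 2000. ] [ 408.2 -108.3 2000. ]
pot rim L/R/T/B [-4924.7  7521.5 42000. ] [-4866.5 10556.4 42000. ] [-6416.   9098.9 42000. ] [-3360.4  8974.  42000. ]
brush tip [-5776.6 16405.5 58000. ] [-5740.5 18298.5 58000. ] butt [ 2214.2 16706.5 58000. ] ferrule/handle [-1497.  17023.2 58000. ]
rest [ 162.6 1728.3 8000. ] [ 616.7 1707.6 8000. ] [ 627.6 2120.3 8000. ]
```

View pics/c2.png

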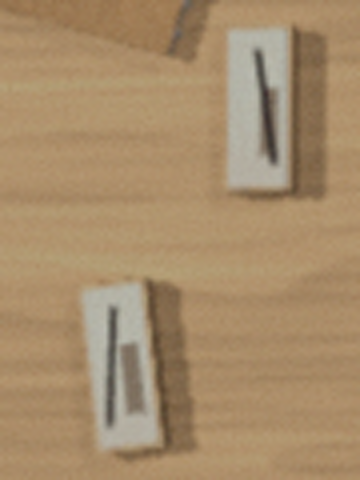

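```bash
sed -i 's#^    d\[.z_map.\]=np.asarray.*#    d["z_map"]=np.asarray(d["z_map"]); return d#' h.py
cat >> h.py <<'E'
def avg(n,k):
    L=[grab(n) for _ in range(k)]; d=L[-1]; Z=np.array([x['z_map'] for x in L]); Z[Z==0]=np.nan
    d['z_map']=np.nan_to_num(np.nanmedian(Z,0)); d['P']=cloud(d); d['std']=np.nanstd(Z,0); return d
def zin(d,pts):  # table-relative mean height in polygon of world pts (mm stats)
    m=np.zeros((400,640),np.uint8); cv2.fillConvexPoly(m,proj(d,pts).round().astype(int),1); z=d['P'][...,2][m>0]*1000
    return np.nanmedian(z),np.nanmean(z),len(z)
E
python3 - <<'E'
from h import *
d=dict(np.load('top0.npz'))
c=lambda u,v:(262+(u-1.4)/3.8,125+(v-1.4)/3.8)
e=lambda u,v:(140+(u-1.5)/4,140+(v-1.5)/4)
w=lambda u,v,z,c=c:(ray(d,*c(u,v),z/1000)*1000).round(1)
print('wingclickL',w(108,337,98),w(95,397,98),'R',w(505,298,98),w(445,335,98))
C=[w(62,440,2),w(162,430,2),w(52,328,2)];print('card corners',C)
print('pot rim L/R/T/B',w(522,180,42),w(644,180,42),w(583,119,42),w(583,242,42))
print('brush tip',w(694,213,58),w(748,213,58),'butt',w(712,446,58),'ferrule/handle',w(717,337,58))
print('rest',w(651,326,8),w(650,438,8),w(750,438,8))
for n,q in (('A',[(229,29),(293,27),(290,189),(227,188)]),('B',[(82,290),(146,281),(161,444),(98,451)])):
    W=np.array([w(*p,16,e) for p in q]); a=(W[0]+W[1]-W[2]-W[3])/2
    print(n,W.mean(0),'yaw',np.degrees(np.arctan2(a[1],a[0])),np.linalg.norm(a),np.linalg.norm(W[0]-W[1]))
rng={}
for nm in('top','scene'):
    D=avg(nm,12); print(nm,'std',np.nanmedian(D['std'][100:300,100:500])*1000)
    np.savez(nm+'1.npz',P=D['P'],f=D['frame'],K=D['K'],R=D['R'],t=D['xyz'],D=D['distortion'])
    from_=lambda L:np.array(L)/1000
    # card visible strip: near edge inward
    a,b,cc=[np.array(x) for x in C]; ex=(b-a);ey=(cc-a)
    if nm=='top':
        poly=[a+.1*ex+.06*ey,a+.9*ex+.06*ey,a+.9*ex+.28*ey,a+.1*ex+.28*ey]
        print('card',zin(D,from_(poly)))
        off=-(ey/np.linalg.norm(ey))*28
        print('tab near',zin(D,from_([p+off for p in poly])))
        off=(a-b)/np.linalg.norm(a-b)*45
        print('tab left',zin(D,from_([p+off for p in poly])))
E
```

```text
wingclickL [493.2  43.5  98. ] [452.4  53.1  98. ] R [ 514.1 -228.9   98. ] [ 489.7 -186.9   98. ]
card corners [array([421.7,  85.3,   2. ]), array([427.7,  11.1,   2. ]), array([504.8,  91.4,   2. ])]
pot rim L/R/T/B [ 602.7 -253.9   42. ] [ 601. -343.   42.] [ 646.5 -300.2   42. ] [ 556.8 -296.6   42. ]
brush tip [ 574.4 -374.1   58. ] [ 573.7 -413.4   58. ] butt [ 408.2 -380.3   58. ] ferrule/handle [ 485.4 -386.9   58. ]
rest [ 496.4 -352.6    8. ] [ 413.8 -348.8    8. ] [ 411.8 -423.9    8. ]
A [634.125 290.225  16.   ] yaw -0.7718651521194846 115.06044063882258 46.5001075267574
B [452.7   390.225  16.   ] yaw 5.512347210882801 115.03196294943422 47.221393456779715
top std 2.2541928
card (np.float64(2.5227183577702927), np.float64(2.524011993649578), 154)
tab near (np.float64(0.7648740644340402), np.float64(0.7641155004657038), 154)
tab left (np.float64(1.1592267413068624), np.float64(1.2670282091694753), 178)
scene std 1.8990614
```

```bash
cat >> h.py <<'E'
def wings(d,ctrs=((.473,.049),(.500,-.209))):
    P=d['P']; o=[]
    for c in ctrs:
        m=(P[...,2]>.085)&(P[...,2]<.115)&(np.hypot(P[...,0]-c[0],P[...,1]-c[1])<.038); q=P[m][:,:2]
        w,v=np.linalg.eigh(np.cov(q.T)); a=v[:,1]; a=a*np.sign(a[0])
        o.append(((q.max(0)+q.min(0))/2*1000,q.mean(0)*1000,np.degrees(np.arctan2(a[1],a[0])),np.sqrt(w)*1000,m.sum(),np.nanpercentile(P[m][:,2],80)*1000))
    return o
E
python3 - <<'E'
from h import *
for n in('top','scene'):
    for x in wings(dict(np.load(n+'1.npz'))): print(n,*[np.round(y,1) for y in x])
E
```

```text
top [474.8  49.4] [474.4  48.7] -13.6 [ 4.2 14.3] 107 97.4
top [ 504.4 -209.9] [ 504.1 -208.9] -56.9 [ 4.2 14.7] 109 97.6
scene [474.9  44.7] [478.2  43.9] -12.4 [ 4.1 15.1] 104 95.5
scene [ 504.8 -212.4] [ 506.8 -212.9] -56.7 [ 4.2 14.5] 142 95.2
```

Request:
send_rows(deltas=[{"dx":100,"dy":180,"dz":-20,"rz":34},{"dx":100,"dy":180,"dz":-20,"rz":34},{"dx":100,"dy":180,"dz":-20,"rz":34},{"dx":100,"dy":180,"dz":-20,"rz":34},{"dx":100,"dy":180,"dz":-20,"rz":34}], jaw=50, newtons=50)

```text
$.deltas[0]: bad value
```

```bash
cat > st.py <<'E'
from h import *
o=r.get_obs(); M=R.from_rotvec(o['orientation']).as_matrix()
print('t%.2f'%o['clock'],'tcp',(o['tcp_pos']*1000).round(1),'yaw x %.1f'%np.degrees(np.arctan2(M[1,0],M[0,0])),'z',M[:,2].round(3),'j',o['joints'].round(2),'F',o['contact_force'].round(1),'M',o['moment'].round(2),'w%.1f g%.0f'%(o['grip_width']*1000,o['gripper_force']))
E
python3 st.py
```

```text
t1.30 tcp [ 293.5 -607.9  242.3] yaw x 25.8 z [ 0. -0. -1.] j [ 1.01  0.48  0.02  1.56 -0.01  1.11 -0.08] F [ 0.3 -0.5  0.4] M [0.08 0.03 0.02] w85.9 g0
```

Request:
send_rows(deltas=[{"dx":20,"dy":35,"dz":-4,"rz":7},{"dx":40,"dy":70,"dz":-8,"rz":14},{"dx":60,"dy":105,"dz":-12,"rz":21},{"dx":80,"dy":140,"dz":-16,"rz":28},{"dx":100,"dy":175,"dz":-20,"rz":35}], jaw=50, newtons=50)

```text
$.deltas[0]: bad value
```

Request:
send_rows(deltas=[{"dx":20,"dy":35,"dz":-4,"rz":7},{"dx":40,"dy":70,"dz":-8,"rz":14},{"dx":60,"dy":105,"dz":-12,"rz":21},{"dx":80,"dy":140,"dz":-16,"rz":28},{"dx":100,"dy":175,"dz":-20,"rz":35}])

```text
$.deltas[0]: bad value
```

Request:
send_rows(deltas=[{"dx":3,"dy":15,"rz":7},{"dx":6,"dy":30,"rz":14},{"dx":9,"dy":48,"rz":21},{"dx":9,"dy":48,"rz":27},{"dx":9,"dy":48,"rz":27}])

```text
$.deltas[0]: bad value
```

```bash
python3 st.py
```

```text
t1.30 tcp [ 293.5 -607.9  242.3] yaw x 25.8 z [ 0. -0. -1.] j [ 1.01  0.48  0.02  1.56 -0.01  1.11 -0.08] F [ 0.3 -0.5  0.4] M [0.08 0.03 0.02] w85.9 g0
```

Perhaps all six keys are needed.

Request:
send_rows(deltas=[{"dx":20,"dy":35,"dz":-4,"rx":0,"ry":0,"rz":7},{"dx":40,"dy":70,"dz":-8,"rx":0,"ry":0,"rz":14},{"dx":60,"dy":105,"dz":-12,"rx":0,"ry":0,"rz":21},{"dx":80,"dy":140,"dz":-16,"rx":0,"ry":0,"rz":28},{"dx":100,"dy":175,"dz":-20,"rx":0,"ry":0,"rz":35}], jaw=50, newtons=50)

```text
clock: 1.72
tcp_pos: [0.3942, -0.4312, 0.2224]
orientation: [2.705, 1.597, 0.0]
contact_force: [1.1, -0.4, 0.3]
grip_width: 0.05
gripper_force: 0.0
```

```bash
python3 st.py
```

```text
t1.72 tcp [ 394.2 -431.2  222.4] yaw x 61.1 z [ 0. -0. -1.] j [ 0.86  0.36 -0.17  1.79  0.07  1.    0.16] F [ 1.1 -0.4  0.3] M [ 0.   -0.01 -0.  ] w50.0 g0
```

Request:
send_rows(deltas=[{"dx":60,"dy":125,"dz":-22,"rx":0,"ry":0,"rz":35},{"dx":60,"dy":125,"dz":-22,"rx":0,"ry":0,"rz":35},{"dx":60,"dy":125,"dz":-22,"rx":0,"ry":0,"rz":35},{"dx":60,"dy":125,"dz":-22,"rx":0,"ry":0,"rz":35},{"dx":60,"dy":125,"dz":-22,"rx":0,"ry":0,"rz":35}])

```text
clock: 2.13
tcp_pos: [0.456, -0.3021, 0.2]
orientation: [-2.089, -2.345, -0.003]
contact_force: [0.1, -0.2, -0.5]
grip_width: 0.0503
gripper_force: 0.0
```

```bash
python3 st.py
```

```text
t2.13 tcp [ 456.  -302.1  200. ] yaw x 96.6 z [ 0.001  0.002 -1.   ] j [ 0.76  0.34 -0.35  1.89  0.14  0.94  0.46] F [ 0.1 -0.2 -0.5] M [-0.05 -0.05  0.01] w50.3 g0
```

Request:
send_rows(deltas=[{"dx":49,"dy":98,"dz":-40,"rx":0,"ry":0,"rz":26},{"dx":49,"dy":98,"dz":-40,"rx":0,"ry":0,"rz":26},{"dx":49,"dy":98,"dz":-40,"rx":0,"ry":0,"rz":26},{"dx":49,"dy":98,"dz":-40,"rx":0,"ry":0,"rz":26},{"dx":49,"dy":98,"dz":-40,"rx":0,"ry":0,"rz":26}])

```text
clock: 2.55
tcp_pos: [0.5031, -0.2075, 0.1598]
orientation: [-1.518, -2.749, -0.001]
contact_force: [-0.8, -0.3, -0.6]
grip_width: 0.0501
gripper_force: 0.0
```

Request:
send_rows(deltas=[{"dx":0,"dy":0,"dz":0,"rx":0,"ry":0,"rz":0},{"dx":0,"dy":0,"dz":0,"rx":0,"ry":0,"rz":0},{"dx":0,"dy":0,"dz":0,"rx":0,"ry":0,"rz":0}])

```text
clock: 2.8
tcp_pos: [0.5022, -0.2115, 0.1607]
orientation: [1.534, 2.741, -0.001]
contact_force: [-0.3, 0.4, 0.2]
grip_width: 0.05
gripper_force: 0.0
```

```bash
python3 st.py
```

```text
t2.80 tcp [ 502.2 -211.5  160.7] yaw x 121.5 z [ 0.    -0.001 -1.   ] j [ 0.65  0.4  -0.46  1.92  0.23  0.87  0.63] F [-0.3  0.4  0.2] M [-0.    0.05 -0.02] w50.0 g0
```

Request:
send_rows(deltas=[{"dx":0,"dy":2,"dz":-41,"rx":0,"ry":0,"rz":1},{"dx":0,"dy":2,"dz":-60,"rx":0,"ry":0,"rz":1},{"dx":0,"dy":2,"dz":-81,"rx":0,"ry":0,"rz":1},{"dx":0,"dy":2,"dz":-81,"rx":0,"ry":0,"rz":1}])

```text
clock: 3.13
tcp_pos: [0.4996, -0.2083, 0.0761]
orientation: [-1.506, -2.751, 0.002]
contact_force: [-1.0, 1.2, -0.6]
grip_width: 0.0496
gripper_force: 0.0
```

Request:
send_rows(deltas=[{"dx":0,"dy":0,"dz":0,"rx":0,"ry":0,"rz":0},{"dx":0,"dy":0,"dz":0,"rx":0,"ry":0,"rz":0},{"dx":0,"dy":0,"dz":0,"rx":0,"ry":0,"rz":0},{"dx":0,"dy":0,"dz":0,"rx":0,"ry":0,"rz":0},{"dx":0,"dy":0,"dz":0,"rx":0,"ry":0,"rz":0}], jaw=8, newtons=40)

```text
clock: 3.55
tcp_pos: [0.5034, -0.2089, 0.0817]
orientation: [1.504, 2.754, -0.001]
contact_force: [-3.6, -0.4, 8.9]
grip_width: 0.0135
gripper_force: 42.3
```

```bash
python3 st.py
python3 - <<'E'
from h import *
d=grab('scene'); f=d['frame'][130:290,190:400]; cv2.imwrite('pics/c3.png',cv2.resize(f,None,fx=3.5,fy=3.5,interpolation=cv2.INTER_CUBIC))
E
```

```text
t3.55 tcp [ 503.4 -208.9   81.7] yaw x 122.7 z [ 0.002 -0.002 -1.   ] j [ 0.61  0.51 -0.42  1.98  0.31  0.72  0.57] F [-3.6 -0.4  8.9] M [0.21 0.29 0.14] w13.5 g42
```

View pics/c3.png

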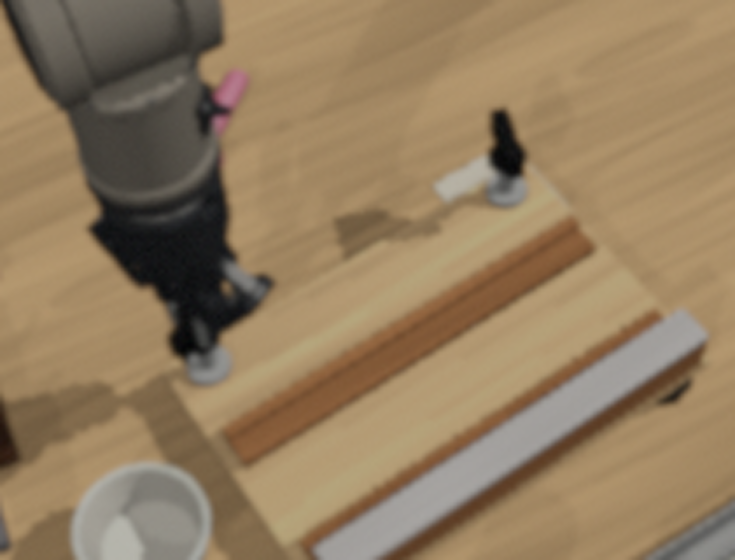

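Request:
send_rows(deltas=[{"dx":0.5,"dy":0,"dz":2,"rx":0,"ry":0,"rz":-35},{"dx":0.5,"dy":0,"dz":2,"rx":0,"ry":0,"rz":-35},{"dx":0.5,"dy":0,"dz":2,"rx":0,"ry":0,"rz":-35},{"dx":0.5,"dy":0,"dz":2,"rx":0,"ry":0,"rz":-35},{"dx":0.5,"dy":0,"dz":2,"rx":0,"ry":0,"rz":-35}])

```text
clock: 4.02
tcp_pos: [0.5047, -0.2083, 0.083]
orientation: [2.269, 2.168, 0.004]
contact_force: [1.6, -0.1, -1.6]
grip_width: 0.0131
gripper_force: 40.4
```

Request:
send_rows(deltas=[{"dx":0.5,"dy":0,"dz":1,"rx":0,"ry":0,"rz":-35},{"dx":0.5,"dy":0,"dz":1,"rx":0,"ry":0,"rz":-35},{"dx":0.5,"dy":0,"dz":1,"rx":0,"ry":0,"rz":-35},{"dx":0.5,"dy":0,"dz":1,"rx":0,"ry":0,"rz":-35},{"dx":0.5,"dy":0,"dz":1,"rx":0,"ry":0,"rz":-35}])

```text
clock: 4.43
tcp_pos: [0.506, -0.2084, 0.084]
orientation: [2.815, 1.386, 0.007]
contact_force: [4.3, -1.8, -4.7]
grip_width: 0.0131
gripper_force: 39.8
```

Request:
send_rows(deltas=[{"dx":0.5,"dy":0,"dz":1,"rx":0,"ry":0,"rz":-35},{"dx":0.5,"dy":0,"dz":1,"rx":0,"ry":0,"rz":-35},{"dx":0.5,"dy":0,"dz":1,"rx":0,"ry":0,"rz":-35},{"dx":0.5,"dy":0,"dz":1,"rx":0,"ry":0,"rz":-35},{"dx":0.5,"dy":0,"dz":1,"rx":0,"ry":0,"rz":-35}])

```text
clock: 4.85
tcp_pos: [0.5067, -0.2089, 0.0851]
orientation: [3.103, 0.475, 0.009]
contact_force: [3.9, -2.5, -5.6]
grip_width: 0.0131
gripper_force: 39.9
```

```bash
python3 st.py
python3 - <<'E'
from h import *
D=avg('top',3);
for x in wings(D)[:1]: print(*[np.round(y,1) for y in x])
E
```

```text
t4.85 tcp [ 506.7 -208.9   85.1] yaw x 17.4 z [ 0.006 -0.002 -1.   ] j [ 0.25  0.47  0.03  1.99 -0.03  0.67 -0.97] F [ 3.9 -2.5 -5.6] M [-0.43 -1.21  0.22] w13.1 g40
  avg = a.mean(axis, **keepdims_kw)
  ret = um.true_divide(
h.py:39: RuntimeWarning: Degrees of freedom <= 0 for slice
  w,v=np.linalg.eigh(np.cov(q.T)); a=v[:,1]; a=a*np.sign(a[0])
  c *= np.true_divide(1, fact)
  c *= np.true_divide(1, fact)
Traceback (most recent call last):
  File "h.py", line 40, in wings
    o.append(((q.max(0)+q.min(0))/2*1000,q.mean(0)*1000,np.degrees(np.arctan2(a[1],a[0])),np.sqrt(w)*1000,m.sum(),np.nanpercentile(P[m][:,2],80)*1000))
               ~~~~~^^^
ValueError: zero-size array to reduction operation maximum which has no identity
```

Request:
send_rows(deltas=[{"dx":0,"dy":0,"dz":0.5,"rx":0,"ry":0,"rz":-35},{"dx":0,"dy":0,"dz":0.5,"rx":0,"ry":0,"rz":-35},{"dx":0,"dy":0,"dz":0.5,"rx":0,"ry":0,"rz":-35},{"dx":0,"dy":0,"dz":0.5,"rx":0,"ry":0,"rz":-35},{"dx":0,"dy":0,"dz":0.5,"rx":0,"ry":0,"rz":-35}])

```text
clock: 5.42
tcp_pos: [0.5069, -0.21, 0.086]
orientation: [3.103, -0.48, 0.012]
contact_force: [2.4, -4.6, -0.7]
grip_width: 0.0134
gripper_force: 40.3
```

Request:
send_rows(deltas=[{"dx":0,"dy":0,"dz":0.5,"rx":0,"ry":0,"rz":-26},{"dx":0,"dy":0,"dz":0.5,"rx":0,"ry":0,"rz":-26},{"dx":0,"dy":0,"dz":0.5,"rx":0,"ry":0,"rz":-26},{"dx":0,"dy":0,"dz":0.5,"rx":0,"ry":0,"rz":-26},{"dx":0,"dy":0,"dz":0.5,"rx":0,"ry":0,"rz":-26}])

```text
clock: 5.83
tcp_pos: [0.5068, -0.2106, 0.0868]
orientation: [2.917, -1.165, 0.013]
contact_force: [2.6, -6.7, 0.0]
grip_width: 0.0135
gripper_force: 40.5
```

```bash
python3 st.py
```

```text
t5.83 tcp [ 506.8 -210.6   86.8] yaw x -43.5 z [ 0.007 -0.004 -1.   ] j [ 0.03  0.49  0.31  2.01 -0.23  0.67 -1.84] F [ 2.6 -6.7  0. ] M [-1.35 -0.7  -0.  ] w13.5 g41
```

Request:
send_rows(deltas=[{"dx":0,"dy":0,"dz":0,"rx":0,"ry":0,"rz":0},{"dx":0,"dy":0,"dz":0,"rx":0,"ry":0,"rz":0},{"dx":0,"dy":0,"dz":41,"rx":0,"ry":0,"rz":0},{"dx":0,"dy":0,"dz":80,"rx":0,"ry":0,"rz":0}], jaw=50)

```text
clock: 6.17
tcp_pos: [0.5022, -0.2068, 0.1639]
orientation: [2.921, -1.156, -0.009]
contact_force: [2.1, -0.9, 1.0]
grip_width: 0.0498
gripper_force: 0.0
```

```bash
python3 st.py
```

```text
t6.17 tcp [ 502.2 -206.8  163.9] yaw x -43.2 z [-0.005  0.002 -1.   ] j [-0.01  0.37  0.36  1.96 -0.17  0.84 -1.89] F [ 2.1 -0.9  1. ] M [-0.   -0.16 -0.03] w49.8 g0
```

Request:
send_rows(deltas=[{"dx":-14,"dy":120,"dz":0,"rx":0,"ry":0,"rz":35},{"dx":-14,"dy":120,"dz":0,"rx":0,"ry":0,"rz":35},{"dx":-14,"dy":120,"dz":0,"rx":0,"ry":0,"rz":35},{"dx":-14,"dy":120,"dz":0,"rx":0,"ry":0,"rz":35},{"dx":-14,"dy":120,"dz":0,"rx":0,"ry":0,"rz":35}])

```text
clock: 6.58
tcp_pos: [0.4897, -0.0843, 0.165]
orientation: [-3.133, 0.205, -0.0]
contact_force: [-0.1, -1.4, 0.4]
grip_width: 0.05
gripper_force: 0.0
```

Request:
send_rows(deltas=[{"dx":-14,"dy":138,"dz":0,"rx":0,"ry":0,"rz":35},{"dx":-14,"dy":138,"dz":0,"rx":0,"ry":0,"rz":35},{"dx":-14,"dy":138,"dz":0,"rx":0,"ry":0,"rz":35},{"dx":-14,"dy":138,"dz":0,"rx":0,"ry":0,"rz":35},{"dx":-14,"dy":138,"dz":0,"rx":0,"ry":0,"rz":35}])

```text
clock: 7.0
tcp_pos: [0.4752, 0.0555, 0.165]
orientation: [-3.049, -0.749, -0.001]
contact_force: [0.1, -0.8, -0.0]
grip_width: 0.0499
gripper_force: 0.0
```

Request:
send_rows(deltas=[{"dx":0,"dy":0,"dz":0,"rx":0,"ry":0,"rz":35},{"dx":0,"dy":0,"dz":0,"rx":0,"ry":0,"rz":35},{"dx":0,"dy":0,"dz":0,"rx":0,"ry":0,"rz":35},{"dx":0,"dy":0,"dz":0,"rx":0,"ry":0,"rz":35},{"dx":0,"dy":0,"dz":0,"rx":0,"ry":0,"rz":35}])

```text
clock: 7.42
tcp_pos: [0.4756, 0.0504, 0.1648]
orientation: [-2.69, -1.622, -0.0]
contact_force: [0.2, 0.2, -0.2]
grip_width: 0.0496
gripper_force: 0.0
```

Request:
send_rows(deltas=[{"dx":0,"dy":0,"dz":0,"rx":0,"ry":0,"rz":35},{"dx":0,"dy":0,"dz":0,"rx":0,"ry":0,"rz":35},{"dx":0,"dy":0,"dz":0,"rx":0,"ry":0,"rz":35},{"dx":0,"dy":0,"dz":0,"rx":0,"ry":0,"rz":35},{"dx":0,"dy":0,"dz":0,"rx":0,"ry":0,"rz":35}])

```text
clock: 7.83
tcp_pos: [0.4757, 0.0503, 0.1648]
orientation: [-2.078, -2.356, -0.0]
contact_force: [-1.8, -0.4, -0.3]
grip_width: 0.0501
gripper_force: 0.0
```

Request:
send_rows(deltas=[{"dx":0,"dy":0,"dz":0,"rx":0,"ry":0,"rz":35},{"dx":0,"dy":0,"dz":0,"rx":0,"ry":0,"rz":35},{"dx":0,"dy":0,"dz":0,"rx":0,"ry":0,"rz":35},{"dx":0,"dy":0,"dz":0,"rx":0,"ry":0,"rz":35},{"dx":0,"dy":0,"dz":0,"rx":0,"ry":0,"rz":35}])

```text
clock: 8.25
tcp_pos: [0.4757, 0.0503, 0.1648]
orientation: [1.274, 2.872, 0.0]
contact_force: [0.4, -0.3, 0.3]
grip_width: 0.0501
gripper_force: 0.0
```

Request:
send_rows(deltas=[{"dx":0,"dy":0,"dz":0,"rx":0,"ry":0,"rz":35},{"dx":0,"dy":0,"dz":0,"rx":0,"ry":0,"rz":35},{"dx":0,"dy":0,"dz":0,"rx":0,"ry":0,"rz":35},{"dx":0,"dy":0,"dz":0,"rx":0,"ry":0,"rz":35},{"dx":0,"dy":0,"dz":0,"rx":0,"ry":0,"rz":35}])

```text
clock: 8.67
tcp_pos: [0.4757, 0.0502, 0.1649]
orientation: [0.351, 3.122, -0.0]
contact_force: [-0.1, -1.2, 0.7]
grip_width: 0.0496
gripper_force: 0.0
```

Request:
send_rows(deltas=[{"dx":0,"dy":0,"dz":0,"rx":0,"ry":0,"rz":0},{"dx":0,"dy":0,"dz":0,"rx":0,"ry":0,"rz":0}])

```text
clock: 8.83
tcp_pos: [0.4758, 0.0501, 0.1647]
orientation: [0.367, 3.12, 0.0]
contact_force: [0.8, -0.5, -0.1]
grip_width: 0.0502
gripper_force: 0.0
```

```bash
python3 st.py
```

```text
t8.83 tcp [475.8  50.1 164.7] yaw x 166.6 z [ 0.  0. -1.] j [ 0.12  0.28 -0.42  2.07  0.16  0.82  0.95] F [ 0.8 -0.5 -0.1] M [-0.01  0.01 -0.01] w50.2 g0
```

Request:
send_rows(deltas=[{"dx":0,"dy":-1,"dz":-41,"rx":0,"ry":0,"rz":0},{"dx":0,"dy":-1,"dz":-65,"rx":0,"ry":0,"rz":0},{"dx":0,"dy":-1,"dz":-83,"rx":0,"ry":0,"rz":0},{"dx":0,"dy":-1,"dz":-83,"rx":0,"ry":0,"rz":0}])

```text
clock: 9.17
tcp_pos: [0.4734, 0.0487, 0.0785]
orientation: [-0.365, -3.114, 0.002]
contact_force: [-0.7, -0.1, 0.2]
grip_width: 0.0499
gripper_force: 0.0
```

Request:
send_rows(deltas=[{"dx":0,"dy":0,"dz":0,"rx":0,"ry":0,"rz":0},{"dx":0,"dy":0,"dz":0,"rx":0,"ry":0,"rz":0},{"dx":0,"dy":0,"dz":0,"rx":0,"ry":0,"rz":0},{"dx":0,"dy":0,"dz":0,"rx":0,"ry":0,"rz":0},{"dx":0,"dy":0,"dz":0,"rx":0,"ry":0,"rz":0}], jaw=8, newtons=40)

```text
clock: 9.58
tcp_pos: [0.4763, 0.049, 0.0822]
orientation: [0.363, 3.119, -0.0]
contact_force: [-2.4, -0.6, 2.4]
grip_width: 0.0264
gripper_force: 39.4
```

```bash
python3 st.py
```

```text
t9.58 tcp [476.3  49.   82.2] yaw x 166.7 z [ 0.001 -0.    -1.   ] j [ 0.08  0.42 -0.37  2.13  0.25  0.64  0.87] F [-2.4 -0.6  2.4] M [-0.2   0.54 -0.1 ] w26.4 g39
```

Run:
```python
from h import *
d=grab('scene'); f=d['frame'][120:260,230:430]; a=cv2.resize(f,None,fx=3.5,fy=3.5,interpolation=cv2.INTER_CUBIC)
cv2.imwrite('pics/c4.png',a)
```

```text
(no output)
```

View pics/c4.png

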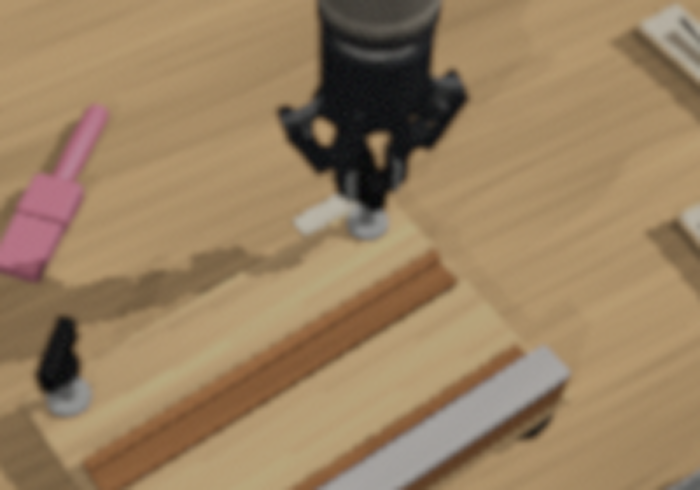

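Request:
send_rows(deltas=[{"dx":0,"dy":0,"dz":0,"rx":0,"ry":0,"rz":0},{"dx":0,"dy":0,"dz":0,"rx":0,"ry":0,"rz":0},{"dx":0,"dy":0,"dz":41,"rx":0,"ry":0,"rz":0},{"dx":0,"dy":41,"dz":82,"rx":0,"ry":0,"rz":0},{"dx":0,"dy":82,"dz":110,"rx":0,"ry":0,"rz":0}], jaw=50)

```text
clock: 10.05
tcp_pos: [0.4769, 0.1107, 0.1787]
orientation: [0.37, 3.118, -0.0]
contact_force: [1.0, 0.6, -0.6]
grip_width: 0.05
gripper_force: 0.0
```

Request:
send_rows(deltas=[{"dx":-40,"dy":150,"dz":0,"rx":0,"ry":0,"rz":0},{"dx":-40,"dy":150,"dz":0,"rx":0,"ry":0,"rz":0},{"dx":-40,"dy":150,"dz":0,"rx":0,"ry":0,"rz":0},{"dx":-40,"dy":150,"dz":0,"rx":0,"ry":0,"rz":0},{"dx":-40,"dy":150,"dz":0,"rx":0,"ry":0,"rz":0}])

```text
clock: 10.47
tcp_pos: [0.4335, 0.27, 0.1778]
orientation: [0.346, 3.122, 0.009]
contact_force: [-0.1, 1.3, 0.3]
grip_width: 0.0498
gripper_force: 0.0
```

```bash
python3 st.py
python3 - <<'E'
from h import *
for n in('top','scene'):
    D=avg(n,6); np.savez(n+'2.npz',P=D['P'],f=D['frame'],K=D['K'],R=D['R'],t=D['xyz'],D=D['distortion'])
    try:
        for x in wings(D): print(n,*[np.round(y,1) for y in x])
    except Exception as e: print(e)
    f=D['frame']; f=f[125:245,262:402] if n=='top' else f[130:300,220:400]
    cv2.imwrite('pics/c5%s.png'%n,cv2.resize(f,None,fx=4,fy=4,interpolation=cv2.INTER_CUBIC))
E
```

```text
t10.47 tcp [433.5 270.  177.8] yaw x 167.3 z [ 0.001  0.006 -1.   ] j [-0.25  0.33 -0.51  1.98  0.2   0.88  0.48] F [-0.1  1.3  0.3] M [-0.02 -0.01 -0.01] w49.8 g0
top [476.  49.] [476.6  49.4] -13.6 [ 4.2 14.1] 107 101.7
top [ 505.6 -209.2] [ 505.8 -208. ] -44.4 [ 4.2 14.5] 111 102.5
scene [477.3  46.4] [481.   44.6] -13.7 [ 4.3 15.2] 117 99.2
scene [ 506.8 -212.2] [ 509.3 -212.7] -44.6 [ 4.3 15.1] 155 99.9
```

View pics/c5top.png

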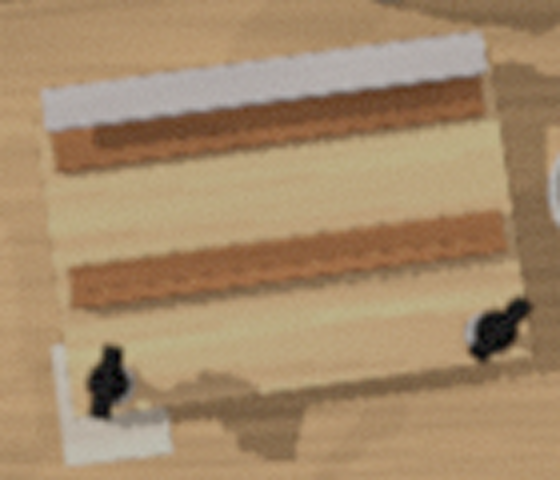

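Request:
send_rows(deltas=[{"dx":40,"dy":-200,"dz":0,"rx":0,"ry":0,"rz":0},{"dx":40,"dy":-200,"dz":0,"rx":0,"ry":0,"rz":0},{"dx":40,"dy":-200,"dz":0,"rx":0,"ry":0,"rz":0},{"dx":40,"dy":-200,"dz":0,"rx":0,"ry":0,"rz":0},{"dx":40,"dy":-200,"dz":0,"rx":0,"ry":0,"rz":0}])

```text
clock: 11.48
tcp_pos: [0.4761, 0.0591, 0.177]
orientation: [0.363, 3.12, -0.001]
contact_force: [0.2, 0.6, -0.8]
grip_width: 0.0501
gripper_force: 0.0
```

Request:
send_rows(deltas=[{"dx":0,"dy":0,"dz":0,"rx":0,"ry":0,"rz":0},{"dx":0,"dy":0,"dz":0,"rx":0,"ry":0,"rz":0},{"dx":0,"dy":0,"dz":0,"rx":0,"ry":0,"rz":0}])

```text
clock: 11.73
tcp_pos: [0.476, 0.0622, 0.1769]
orientation: [0.363, 3.12, 0.001]
contact_force: [0.9, 1.5, 0.3]
grip_width: 0.0499
gripper_force: 0.0
```

```bash
python3 st.py
```

```text
t11.73 tcp [476.   62.2 176.9] yaw x 166.7 z [ 0.     0.001 -1.   ] j [ 0.11  0.27 -0.43  2.05  0.15  0.85  0.94] F [0.9 1.5 0.3] M [ 0.01  0.   -0.  ] w49.9 g0
```

Request:
send_rows(deltas=[{"dx":0,"dy":-13,"dz":-38,"rx":0,"ry":0,"rz":0},{"dx":0,"dy":-13,"dz":-70,"rx":0,"ry":0,"rz":0},{"dx":0,"dy":-13,"dz":-89,"rx":0,"ry":0,"rz":0},{"dx":0,"dy":-13,"dz":-89,"rx":0,"ry":0,"rz":0}])

```text
clock: 12.07
tcp_pos: [0.473, 0.0502, 0.0845]
orientation: [-0.356, -3.115, 0.001]
contact_force: [0.2, -1.2, 0.0]
grip_width: 0.0501
gripper_force: 0.0
```

Request:
send_rows(deltas=[{"dx":0,"dy":0,"dz":0,"rx":0,"ry":0,"rz":0},{"dx":0,"dy":0,"dz":0,"rx":0,"ry":0,"rz":0},{"dx":0,"dy":0,"dz":0,"rx":0,"ry":0,"rz":0},{"dx":0,"dy":0,"dz":0,"rx":0,"ry":0,"rz":0},{"dx":0,"dy":0,"dz":0,"rx":0,"ry":0,"rz":0}], jaw=8, newtons=40)

```text
clock: 12.48
tcp_pos: [0.4768, 0.0491, 0.089]
orientation: [0.362, 3.119, 0.001]
contact_force: [-1.6, -1.0, 2.6]
grip_width: 0.0135
gripper_force: 42.5
```

```bash
python3 st.py
```

```text
t12.48 tcp [476.8  49.1  89. ] yaw x 166.8 z [ 0.002  0.    -1.   ] j [ 0.08  0.41 -0.38  2.12  0.24  0.65  0.88] F [-1.6 -1.   2.6] M [0.02 0.15 0.  ] w13.5 g43
```

Request:
send_rows(deltas=[{"dx":0,"dy":0,"dz":0.5,"rx":0,"ry":0,"rz":-35},{"dx":0,"dy":0,"dz":0.5,"rx":0,"ry":0,"rz":-35},{"dx":0,"dy":0,"dz":0.5,"rx":0,"ry":0,"rz":-35},{"dx":0,"dy":0,"dz":0.5,"rx":0,"ry":0,"rz":-35},{"dx":0,"dy":0,"dz":0.5,"rx":0,"ry":0,"rz":-35}])

```text
clock: 12.9
tcp_pos: [0.4769, 0.049, 0.0893]
orientation: [1.291, 2.862, 0.002]
contact_force: [0.1, -0.5, 2.4]
grip_width: 0.0133
gripper_force: 42.5
```

Request:
send_rows(deltas=[{"dx":0,"dy":0,"dz":0.5,"rx":0,"ry":0,"rz":-35},{"dx":0,"dy":0,"dz":0.5,"rx":0,"ry":0,"rz":-35},{"dx":0,"dy":0,"dz":0.5,"rx":0,"ry":0,"rz":-35},{"dx":0,"dy":0,"dz":0.5,"rx":0,"ry":0,"rz":-35},{"dx":0,"dy":0,"dz":0.5,"rx":0,"ry":0,"rz":-35}])

```text
clock: 13.32
tcp_pos: [0.477, 0.0489, 0.0896]
orientation: [2.092, 2.341, 0.003]
contact_force: [1.2, -2.0, 0.2]
grip_width: 0.0132
gripper_force: 42.2
```

Request:
send_rows(deltas=[{"dx":0,"dy":0,"dz":0,"rx":0,"ry":0,"rz":-35},{"dx":0,"dy":0,"dz":0,"rx":0,"ry":0,"rz":-35},{"dx":0,"dy":0,"dz":0,"rx":0,"ry":0,"rz":-35},{"dx":0,"dy":0,"dz":0,"rx":0,"ry":0,"rz":-35},{"dx":0,"dy":0,"dz":0,"rx":0,"ry":0,"rz":-35}])

```text
clock: 13.73
tcp_pos: [0.477, 0.0488, 0.0896]
orientation: [2.7, 1.604, 0.004]
contact_force: [0.3, -1.1, 1.8]
grip_width: 0.0132
gripper_force: 42.3
```

Request:
send_rows(deltas=[{"dx":0,"dy":0,"dz":0,"rx":0,"ry":0,"rz":-35},{"dx":0,"dy":0,"dz":0,"rx":0,"ry":0,"rz":-35},{"dx":0,"dy":0,"dz":0,"rx":0,"ry":0,"rz":-35},{"dx":0,"dy":0,"dz":0,"rx":0,"ry":0,"rz":-35},{"dx":0,"dy":0,"dz":0,"rx":0,"ry":0,"rz":-35}])

```text
clock: 14.15
tcp_pos: [0.4771, 0.0488, 0.0901]
orientation: [3.058, 0.718, 0.004]
contact_force: [-1.0, -2.5, 7.7]
grip_width: 0.0129
gripper_force: 43.3
```

Request:
send_rows(deltas=[{"dx":0,"dy":0,"dz":0,"rx":0,"ry":0,"rz":-15},{"dx":0,"dy":0,"dz":0,"rx":0,"ry":0,"rz":-15},{"dx":0,"dy":0,"dz":0,"rx":0,"ry":0,"rz":-15},{"dx":0,"dy":0,"dz":0,"rx":0,"ry":0,"rz":-15}])

```text
clock: 14.48
tcp_pos: [0.4772, 0.0487, 0.0903]
orientation: [-3.125, -0.32, -0.004]
contact_force: [-1.8, -2.0, 10.5]
grip_width: 0.0132
gripper_force: 43.7
```

```bash
python3 st.py
```

```text
t14.48 tcp [477.2  48.7  90.3] yaw x 11.7 z [ 0.003  0.001 -1.   ] j [-0.47  0.39  0.29  2.16 -0.19  0.61 -1.42] F [-1.8 -2.  10.5] M [-0.68  0.36 -0.01] w13.2 g44
```

Request:
send_rows(deltas=[{"dx":0,"dy":0,"dz":0,"rx":0,"ry":0,"rz":0},{"dx":0,"dy":0,"dz":0,"rx":0,"ry":0,"rz":0},{"dx":0,"dy":0,"dz":41,"rx":0,"ry":0,"rz":0},{"dx":0,"dy":30,"dz":70,"rx":0,"ry":0,"rz":0},{"dx":0,"dy":68,"dz":85,"rx":0,"ry":0,"rz":0}], jaw=50)

```text
clock: 14.9
tcp_pos: [0.4776, 0.115, 0.1769]
orientation: [-3.126, -0.311, -0.006]
contact_force: [0.6, 0.9, -0.3]
grip_width: 0.05
gripper_force: 0.0
```

Request:
send_rows(deltas=[{"dx":-40,"dy":180,"dz":0,"rx":0,"ry":0,"rz":0},{"dx":-40,"dy":180,"dz":0,"rx":0,"ry":0,"rz":0},{"dx":-40,"dy":180,"dz":0,"rx":0,"ry":0,"rz":0},{"dx":-40,"dy":180,"dz":0,"rx":0,"ry":0,"rz":0},{"dx":-40,"dy":180,"dz":0,"rx":0,"ry":0,"rz":0}])

```text
clock: 15.32
tcp_pos: [0.4336, 0.3037, 0.1741]
orientation: [-3.12, -0.333, -0.0]
contact_force: [-0.2, 0.3, -0.3]
grip_width: 0.0499
gripper_force: 0.0
```

```bash
cat > lev.py <<'E'
import sys
from h import *
def rackfit(d):   # yaw,x,y by wings midpoint & lip edge; here: wing centres fixed at (-100,+-130)
    pass
def planes(D,x0,y0,yaw):
    P=D['P']; c,s=np.cos(yaw),np.sin(yaw)
    X=(P[...,0]-x0)*c+(P[...,1]-y0)*s; Y=-(P[...,0]-x0)*s+(P[...,1]-y0)*c; Z=P[...,2]
    X,Y,Zm=X*1000,Y*1000,Z*1000
    t=(np.abs(Zm)<8)&(((np.abs(X)>150)&(np.abs(X)<260)&(np.abs(Y)<120))|((np.abs(Y)>185)&(np.abs(Y)<215)&(X>40)&(X<120)))
    for _ in range(4):
        k=np.linalg.lstsq(np.c_[X[t],Y[t],np.ones(t.sum())],Zm[t],rcond=None)[0]; rs=np.abs(Zm-k[0]*X-k[1]*Y-k[2]); t&=rs<2.5
    rel=Zm-k[0]*X-k[1]*Y-k[2]
    rows=[];zz=[];N=[]
    for x0_,x1,h in((-8,40,30),(-28,-20,40),(80,92,70),(-80,-55,30)):
        m=(X>x0_)&(X<x1)&(np.abs(Y)<(60 if x0_==-80 else 138))&(np.abs(rel-h)<8)
        rows.append(np.c_[X[m],Y[m],np.ones(m.sum())]); zz.append(rel[m]-h)
        N.append((m.sum(),np.median(rel[m]-h).round(2)))
    A=np.vstack(rows);b=np.concatenate(zz)
    for _ in range(4):
        g=np.linalg.lstsq(A,b,rcond=None)[0]; k2=np.abs(b-A@g)<3; A,b=A[k2],b[k2]
    f={n:round(g[0]*x+g[1]*y+g[2],2) for n,(x,y) in dict(NL=(-100,130),NR=(-100,-130),FL=(90,130),FR=(90,-130)).items()}
    print('tilt deg x %.2f y %.2f'%(np.degrees(g[0]),np.degrees(g[1])),f,N,'tab',k.round(3))
    return g
if __name__=='__main__':
    tag=sys.argv[1]; k=int(sys.argv[2])
    for n in('top','scene'):
        D=avg(n,k); np.savez(n+tag+'.npz',P=D['P'],f=D['frame'],K=D['K'],R=D['R'],t=D['xyz'],D=D['distortion'])
        W=wings(D,((.476,.049),(.5055,-.209)))
        for x in W: print(n,*[np.round(y,1) for y in x])
        planes(D,.5935,-.070,.105)
E
python3 st.py; python3 lev.py 3 10
python3 - <<'E'
from lev import *
for g in '12':
  for n in('top','scene'):
    print(n,g);planes(dict(np.load(n+g+'.npz')),.59,-.07,.105)
E
```

```text
t15.32 tcp [433.6 303.7 174.1] yaw x 12.2 z [-0.     0.003 -1.   ] j [-0.91  0.32  0.22  1.98 -0.1   0.84 -1.99] F [-0.2  0.3 -0.3] M [ 0.07 -0.07 -0.01] w49.9 g0
top [477.2  49. ] [477.   49.3] 11.2 [ 4.2 14.4] 108 102.6
top [ 506.8 -209. ] [ 506.  -208.1] -44.1 [ 4.2 14.6] 112 102.8
tilt deg x -0.03 y -0.02 {'NL': np.float64(-0.41), 'NR': np.float64(-0.32), 'FL': np.float64(-0.5), 'FR': np.float64(-0.41)} [(np.int64(1708), np.float64(-0.36)), (np.int64(290), np.float64(-0.42)), (np.int64(453), np.float64(-0.53)), (np.int64(396), np.float64(-0.36))] tab [-0.001 -0.     0.674]
scene [478.5  46.6] [480.8  44.9] 12.4 [ 4.2 15. ] 139 100.5
scene [ 507.2 -212.2] [ 509.7 -212.8] -44.5 [ 4.3 15.1] 156 100.5
tilt deg x -0.04 y -0.02 {'NL': np.float64(-0.65), 'NR': np.float64(-0.55), 'FL': np.float64(-0.79), 'FR': np.float64(-0.69)} [(np.int64(2018), np.float64(-0.7)), (np.int64(324), np.float64(-0.63)), (np.int64(590), np.float64(-0.73)), (np.int64(382), np.float64(-0.62))] tab [ 0.00e+00  1.00e-03 -1.02e+00]
top 1
tilt deg x 1.63 y 0.02 {'NL': np.float64(-5.57), 'NR': np.float64(-5.64), 'F
[... 457 characters left out ...]
2)), (np.int64(402), np.float64(-4.73))] tab [ 0.000e+00  1.000e-03 -1.031e+00]
top 2
tilt deg x 0.26 y -0.21 {'NL': np.float64(-1.78), 'NR': np.float64(-0.82), 'FL': np.float64(-0.93), 'FR': np.float64(0.03)} [(np.int64(1712), np.float64(-0.74)), (np.int64(290), np.float64(-0.98)), (np.int64(451), np.float64(-0.47)), (np.int64(394), np.float64(-1.14))] tab [-0.001  0.     0.695]
scene 2
tilt deg x 0.22 y -0.16 {'NL': np.float64(-1.83), 'NR': np.float64(-1.09), 'FL': np.float64(-1.11), 'FR': np.float64(-0.37)} [(np.int64(1998), np.float64(-1.01)), (np.int64(319), np.float64(-1.06)), (np.int64(583), np.float64(-0.76)), (np.int64(404), np.float64(-1.32))] tab [ 0.000e+00  1.000e-03 -1.016e+00]
```

```bash
cat >> h.py <<'E'
def rect(d,c,rad=.085,lo=.009,hi=.024):
    P=d['P']; m=(P[...,2]>lo)&(P[...,2]<hi)&(np.hypot(P[...,0]-c[0],P[...,1]-c[1])<rad); m=cv2.morphologyEx(m.astype(np.uint8),cv2.MORPH_OPEN,np.ones((3,3)))
    n,l,s,_=cv2.connectedComponentsWithStats(m); i=1+s[1:,4].argmax(); q=P[l==i][:,:2]*1000
    w,v=np.linalg.eigh(np.cov(q.T)); a=v[:,1]*np.sign(v[0,1]); e=np.array([-a[1],a[0]])
    ua,ue=q@a,q@e; lo_,hi_=np.percentile(ua,[1,99]); l2,h2=np.percentile(ue,[1,99])
    return ((a*(lo_+hi_)/2+e*(l2+h2)/2).round(1),np.degrees(np.arctan2(a[1],a[0])).round(1),(hi_-lo_).round(1),(h2-l2).round(1),len(q))
E
python3 - <<'E'
from h import *
for g in '13':
  for n in('top','scene'):
    d=dict(np.load(n+g+'.npz'))
    for c in((.634,.290),(.453,.390)):
        try: print(n,g,rect(d,c))
        except Exception as e: print(n,g,c,e)
d=dict(np.load('top2.npz'))
c=lambda u,v:(262+(u-1.5)/4,125+(v-1.5)/4)
M=np.array([[74,150,70],[74,-150,70],[-16,150,40],[-16,-150,40],[-111,-160,30]])/1000
px=np.array([c(47,130),c(487,79),c(70,270),c(503,212),c(530,352)])
f=lambda p:(proj(d,M@R.from_euler('z',p[2]).as_matrix().T+np.array([p[0],p[1],0]))-px).ravel()
o=least_squares(f,[.59,-.07,.1]);print(o.x.round(4),o.fun.round(2))
# scene click-free check: lip band from depth
for g in '23':
  for n in('top','scene'):
    P=dict(np.load(n+g+'.npz'))['P']; m=(P[...,2]>.064)&(P[...,2]<.078)&(P[...,0]>.6)&(P[...,0]<.73)&(P[...,1]>-.26)&(P[...,1]<.12); q=P[m][:,:2]*1000
    w,v=np.linalg.eigh(np.cov(q.T)); a=v[:,1]*np.sign(v[1,1]); e=np.array([a[1],-a[0]]); print(n,g,'lip yaw',np.degrees(np.arctan2(-a[0],a[1])).round(2),q.mean(0).round(1),'y',np.percentile(q@a,[.5,99.5]).round(1),'x',np.percentile(q@e,[2,98]).round(1))
E
```

```text
top 1 (array([634.7, 290.6]), np.float64(0.4), np.float64(117.5), np.float64(49.0), 755)
top 1 (array([453.2, 391.2]), np.float64(6.5), np.float64(119.2), np.float64(51.4), 799)
scene 1 (array([636.2, 288.9]), np.float64(0.3), np.float64(119.0), np.float64(50.3), 756)
scene 1 (array([455.2, 388.6]), np.float64(7.3), np.float64(117.2), np.float64(49.1), 545)
top 3 (array([634.7, 290.6]), np.float64(0.4), np.float64(117.7), np.float64(49.2), 755)
top 3 (array([499.7, 394.5]), np.float64(81.2), np.float64(56.2), np.float64(35.3), 212)
scene 3 (array([636.1, 288.9]), np.float64(0.5), np.float64(118.8), np.float64(50.5), 756)
scene 3 (array([455.2, 388.6]), np.float64(7.3), np.float64(117.8), np.float64(49.3), 543)
[ 0.5869 -0.0693  0.1024] [ 0.17  0.56  0.59 -0.37 -0.68 -0.44 -0.51  0.61  0.42 -0.38]
top 2 lip yaw 5.81 [677.2 -58.1] y [-276.3   22. ] x [654.4 681.5]
scene 2 lip yaw 6.35 [680.  -68.4] y [-285.1   12.1] x [654.2 681.4]
top 3 lip yaw 5.81 [677.5 -58.3] y [-276.2   21.8] x [654.6 681.8]
scene 3 lip yaw 6.31 [680.2 -68.3] y [-284.5   12.3] x [654.7 681.8]
```

Request:
send_rows(deltas=[{"dx":195,"dy":-8,"dz":-60,"rx":0,"ry":0,"rz":-12},{"dx":195,"dy":-8,"dz":-60,"rx":0,"ry":0,"rz":-12},{"dx":195,"dy":-8,"dz":-60,"rx":0,"ry":0,"rz":-12},{"dx":195,"dy":-8,"dz":-60,"rx":0,"ry":0,"rz":-12},{"dx":195,"dy":-8,"dz":-60,"rx":0,"ry":0,"rz":-12}], jaw=72)

```text
clock: 16.73
tcp_pos: [0.6331, 0.2886, 0.1128]
orientation: [3.141, -0.006, 0.0]
contact_force: [-0.0, 1.5, 0.3]
grip_width: 0.0721
gripper_force: 0.0
```

Request:
send_rows(deltas=[{"dx":0,"dy":0,"dz":0,"rx":0,"ry":0,"rz":0},{"dx":0,"dy":0,"dz":0,"rx":0,"ry":0,"rz":0},{"dx":0,"dy":0,"dz":0,"rx":0,"ry":0,"rz":0}])

```text
clock: 16.98
tcp_pos: [0.6304, 0.2889, 0.1132]
orientation: [3.141, -0.006, -0.002]
contact_force: [0.1, 0.7, 0.5]
grip_width: 0.0722
gripper_force: 0.0
```

```bash
python3 st.py
```

```text
t16.98 tcp [630.4 288.9 113.2] yaw x -0.2 z [-0.001 -0.    -1.   ] j [-0.7   0.65  0.27  1.62 -0.21  0.9  -1.93] F [0.1 0.7 0.5] M [ 0.01  0.02 -0.05] w72.2 g0
```

Request:
send_rows(deltas=[{"dx":5,"dy":1,"dz":-40,"rx":0,"ry":0,"rz":0.5},{"dx":5,"dy":1,"dz":-75,"rx":0,"ry":0,"rz":0.5},{"dx":5,"dy":1,"dz":-95,"rx":0,"ry":0,"rz":0.5},{"dx":5,"dy":1,"dz":-101,"rx":0,"ry":0,"rz":0.5},{"dx":5,"dy":1,"dz":-101,"rx":0,"ry":0,"rz":0.5}])

```text
clock: 17.4
tcp_pos: [0.6339, 0.2903, 0.0118]
orientation: [3.141, 0.009, -0.005]
contact_force: [-0.6, 0.2, -0.3]
grip_width: 0.0717
gripper_force: 0.0
```

Request:
send_rows(deltas=[{"dx":0,"dy":0,"dz":0,"rx":0,"ry":0,"rz":0},{"dx":0,"dy":0,"dz":0,"rx":0,"ry":0,"rz":0},{"dx":0,"dy":0,"dz":0,"rx":0,"ry":0,"rz":0},{"dx":0,"dy":0,"dz":0,"rx":0,"ry":0,"rz":0},{"dx":0,"dy":0,"dz":0,"rx":0,"ry":0,"rz":0}], jaw=42, newtons=40)

```text
clock: 17.82
tcp_pos: [0.6375, 0.2909, 0.0156]
orientation: [-3.139, -0.008, -0.005]
contact_force: [-1.8, -1.1, 8.0]
grip_width: 0.0489
gripper_force: 42.8
```

```bash
python3 st.py
```

```text
t17.82 tcp [637.5 290.9  15.6] yaw x 0.3 z [ 0.003  0.002 -1.   ] j [-0.67  0.78  0.23  1.64 -0.24  0.75 -1.89] F [-1.8 -1.1  8. ] M [-0.    0.24  0.02] w48.9 g43
```

Request:
send_rows(deltas=[{"dx":0,"dy":0,"dz":30,"rx":0,"ry":0,"rz":0},{"dx":-5,"dy":-10,"dz":70,"rx":0,"ry":0,"rz":2},{"dx":-10,"dy":-40,"dz":95,"rx":0,"ry":0,"rz":4},{"dx":-18,"dy":-78,"dz":104,"rx":0,"ry":0,"rz":6},{"dx":-26,"dy":-118,"dz":104,"rx":0,"ry":0,"rz":6}])

```text
clock: 18.23
tcp_pos: [0.6122, 0.1727, 0.1215]
orientation: [-3.133, -0.178, -0.012]
contact_force: [1.6, -0.1, -1.2]
grip_width: 0.0485
gripper_force: 42.0
```

Request:
send_rows(deltas=[{"dx":-8,"dy":-38,"dz":0,"rx":0,"ry":0,"rz":0},{"dx":-15,"dy":-76,"dz":0,"rx":0,"ry":0,"rz":0},{"dx":-22,"dy":-114,"dz":0,"rx":0,"ry":0,"rz":0},{"dx":-28,"dy":-150,"dz":0,"rx":0,"ry":0,"rz":0},{"dx":-32,"dy":-180,"dz":0,"rx":0,"ry":0,"rz":0}])

```text
clock: 18.65
tcp_pos: [0.5773, -0.0114, 0.118]
orientation: [3.136, 0.168, 0.002]
contact_force: [0.7, -0.2, -0.8]
grip_width: 0.0486
gripper_force: 42.0
```

Request:
send_rows(deltas=[{"dx":0,"dy":-6,"dz":0,"rx":-0.8,"ry":6,"rz":0},{"dx":0,"dy":-6,"dz":0,"rx":-0.85,"ry":7.95,"rz":0},{"dx":0,"dy":-6,"dz":0,"rx":-0.85,"ry":7.95,"rz":0},{"dx":0,"dy":-6,"dz":0,"rx":-0.85,"ry":7.95,"rz":0}])

```text
clock: 18.98
tcp_pos: [0.5786, -0.0139, 0.1172]
orientation: [3.122, 0.171, -0.215]
contact_force: [-0.6, 0.5, -1.3]
grip_width: 0.0487
gripper_force: 42.0
```

```bash
cat >> st.py <<'E'
a=np.radians(6.1); c,s=np.cos(a),np.sin(a); q=o['tcp_pos'][:2]*1000-[590,-69]
print('rack tcp',(c*q[0]+s*q[1]).round(1),(-s*q[0]+c*q[1]).round(1))
E
python3 st.py
python3 - <<'E'
from h import *
d=grab('scene'); f=d['frame'][100:300,200:440]; cv2.imwrite('pics/c6.png',cv2.resize(f,None,fx=3,fy=3,interpolation=cv2.INTER_CUBIC))
E
```

```text
t18.98 tcp [578.6 -13.9 117.2] yaw x 6.3 z [-0.136 -0.014 -0.991] j [-0.29  0.54  0.27  1.81 -0.16  0.95 -1.4 ] F [-0.6  0.5 -1.3] M [ 0.05 -0.15 -0.04] w48.7 g42
rack tcp -5.5 56.0
```

View pics/c6.png

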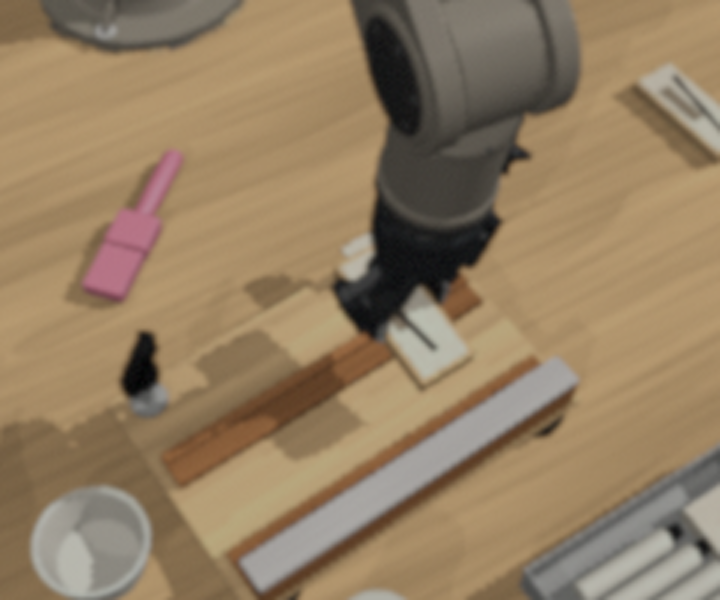

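Request:
send_rows(deltas=[{"dx":0,"dy":0,"dz":-30,"rx":0,"ry":0,"rz":0},{"dx":0,"dy":0,"dz":-45,"rx":0,"ry":0,"rz":0},{"dx":0,"dy":0,"dz":-49,"rx":0,"ry":0,"rz":0},{"dx":0,"dy":0,"dz":-49,"rx":0,"ry":0,"rz":0}])

```text
clock: 19.37
tcp_pos: [0.5767, -0.0136, 0.0671]
orientation: [3.122, 0.172, -0.221]
contact_force: [0.4, -0.1, -0.6]
grip_width: 0.0489
gripper_force: 41.9
```

Request:
send_rows(deltas=[{"dx":10,"dy":1,"dz":0,"rx":0,"ry":0,"rz":0},{"dx":20,"dy":2,"dz":0,"rx":0,"ry":0,"rz":0},{"dx":28,"dy":3,"dz":0,"rx":0,"ry":0,"rz":0},{"dx":28,"dy":3,"dz":0,"rx":0,"ry":0,"rz":0},{"dx":28,"dy":3,"dz":0,"rx":0,"ry":0,"rz":0}])

```text
clock: 19.78
tcp_pos: [0.6064, -0.0109, 0.0685]
orientation: [3.122, 0.172, -0.216]
contact_force: [-0.7, 0.2, -0.9]
grip_width: 0.0486
gripper_force: 42.0
```

```bash
python3 st.py
```

```text
t19.78 tcp [606.4 -10.9  68.5] yaw x 6.3 z [-0.137 -0.015 -0.99 ] j [-0.27  0.65  0.26  1.76 -0.19  0.9  -1.39] F [-0.7  0.2 -0.9] M [-0.01 -0.16  0.03] w48.6 g42
rack tcp 22.5 56.0
```

Request:
send_rows(deltas=[{"dx":2,"dy":0,"dz":0,"rx":0,"ry":0,"rz":0},{"dx":4,"dy":0,"dz":0,"rx":0,"ry":0,"rz":0},{"dx":6,"dy":1,"dz":0,"rx":0,"ry":0,"rz":0},{"dx":6,"dy":1,"dz":0,"rx":0,"ry":0,"rz":0}])

```text
clock: 20.12
tcp_pos: [0.6123, -0.0099, 0.0679]
orientation: [3.122, 0.171, -0.218]
contact_force: [-0.6, 0.2, -1.2]
grip_width: 0.0489
gripper_force: 42.0
```

```bash
python3 st.py
```

```text
t20.12 tcp [612.3  -9.9  67.9] yaw x 6.3 z [-0.138 -0.015 -0.99 ] j [-0.27  0.66  0.26  1.74 -0.19  0.9  -1.39] F [-0.6  0.2 -1.2] M [ 0.01 -0.14 -0.02] w48.9 g42
rack tcp 28.4 56.4
```

Request:
send_rows(deltas=[{"dx":2,"dy":0,"dz":0,"rx":0,"ry":0,"rz":0},{"dx":4,"dy":0.4,"dz":0,"rx":0,"ry":0,"rz":0},{"dx":4,"dy":0.4,"dz":0,"rx":0,"ry":0,"rz":0}])

```text
clock: 20.37
tcp_pos: [0.6162, -0.0098, 0.0678]
orientation: [3.122, 0.171, -0.218]
contact_force: [0.4, 0.9, -1.2]
grip_width: 0.0491
gripper_force: 42.0
```

Request:
send_rows(deltas=[{"dx":1.5,"dy":0.2,"dz":0,"rx":0,"ry":0,"rz":0},{"dx":1.5,"dy":0.2,"dz":0,"rx":0,"ry":0,"rz":0},{"dx":1.5,"dy":0.2,"dz":0,"rx":0,"ry":0,"rz":0}])

```text
clock: 20.62
tcp_pos: [0.6164, -0.0098, 0.0675]
orientation: [3.122, 0.171, -0.222]
contact_force: [-4.0, -0.2, 0.8]
grip_width: 0.0488
gripper_force: 42.0
```

```bash
python3 st.py
```

```text
t20.62 tcp [616.4  -9.8  67.5] yaw x 6.3 z [-0.141 -0.015 -0.99 ] j [-0.27  0.66  0.26  1.73 -0.19  0.91 -1.39] F [-4.  -0.2  0.8] M [-0.06  0.72  0.09] w48.8 g42
rack tcp 32.6 56.1
```

Request:
send_rows(deltas=[{"dx":-4,"dy":-0.4,"dz":-2,"rx":0,"ry":0,"rz":0},{"dx":-4,"dy":-0.4,"dz":-4,"rx":0.2,"ry":-2,"rz":0},{"dx":-4,"dy":-0.4,"dz":-6,"rx":0.4,"ry":-4,"rz":0},{"dx":-4,"dy":-0.4,"dz":-8,"rx":0.65,"ry":-6,"rz":0},{"dx":-4,"dy":-0.4,"dz":-10,"rx":0.85,"ry":-8,"rz":0}])

```text
clock: 21.03
tcp_pos: [0.6143, -0.0098, 0.0581]
orientation: [3.137, 0.172, 0.008]
contact_force: [0.2, -0.3, -0.9]
grip_width: 0.0487
gripper_force: 42.0
```

Request:
send_rows(deltas=[{"dx":0,"dy":0,"dz":0,"rx":0,"ry":0,"rz":0},{"dx":0,"dy":0,"dz":0,"rx":0,"ry":0,"rz":0},{"dx":0,"dy":0,"dz":-1,"rx":0,"ry":0,"rz":0},{"dx":0,"dy":0,"dz":-1,"rx":0,"ry":0,"rz":0}])

```text
clock: 21.37
tcp_pos: [0.6142, -0.0097, 0.0569]
orientation: [3.137, 0.172, 0.002]
contact_force: [0.0, -0.1, -0.9]
grip_width: 0.0487
gripper_force: 42.0
```

```bash
python3 st.py
```

```text
t21.37 tcp [614.2  -9.7  56.9] yaw x 6.3 z [ 0.001 -0.    -1.   ] j [-0.26  0.61  0.24  1.85 -0.21  0.7  -1.37] F [ 0.  -0.1 -0.9] M [ 0.02  0.02 -0.  ] w48.7 g42
rack tcp 30.3 56.4
```

Request:
send_rows(deltas=[{"dx":-1.2,"dy":0,"dz":-1,"rx":0,"ry":0,"rz":0},{"dx":-1.2,"dy":0,"dz":-1.8,"rx":0,"ry":0,"rz":0},{"dx":-1.2,"dy":0,"dz":-1.8,"rx":0,"ry":0,"rz":0}])

```text
clock: 21.62
tcp_pos: [0.6126, -0.0098, 0.0552]
orientation: [-3.137, -0.172, -0.002]
contact_force: [-0.4, 0.6, 1.7]
grip_width: 0.0488
gripper_force: 42.2
```

```bash
python3 st.py
```

```text
t21.62 tcp [612.6  -9.8  55.2] yaw x 6.3 z [ 0.001  0.    -1.   ] j [-0.26  0.61  0.23  1.86 -0.21  0.69 -1.36] F [-0.4  0.6  1.7] M [0.07 0.04 0.03] w48.8 g42
rack tcp 28.7 56.5
```

Request:
send_rows(deltas=[{"dx":0,"dy":0,"dz":0,"rx":0,"ry":0,"rz":0},{"dx":0,"dy":0,"dz":0,"rx":0,"ry":0,"rz":0},{"dx":0,"dy":0,"dz":0,"rx":0,"ry":0,"rz":0},{"dx":0,"dy":0,"dz":0,"rx":0,"ry":0,"rz":0}], jaw=70)

```text
clock: 21.95
tcp_pos: [0.6123, -0.0099, 0.055]
orientation: [3.137, 0.172, 0.001]
contact_force: [-0.0, -0.4, -0.5]
grip_width: 0.0699
gripper_force: 0.0
```

Request:
send_rows(deltas=[{"dx":0,"dy":0,"dz":30,"rx":0,"ry":0,"rz":0},{"dx":0,"dy":0,"dz":70,"rx":0,"ry":0,"rz":0},{"dx":-15,"dy":30,"dz":90,"rx":0,"ry":0,"rz":0},{"dx":-25,"dy":68,"dz":95,"rx":0,"ry":0,"rz":0},{"dx":-35,"dy":107,"dz":95,"rx":0,"ry":0,"rz":0}])

```text
clock: 22.37
tcp_pos: [0.5785, 0.097, 0.1528]
orientation: [-3.137, -0.166, -0.009]
contact_force: [1.9, 1.2, -0.3]
grip_width: 0.07
gripper_force: 0.0
```

Request:
send_rows(deltas=[{"dx":-10,"dy":40,"dz":0,"rx":0,"ry":0,"rz":0},{"dx":-20,"dy":80,"dz":0,"rx":0,"ry":0,"rz":0},{"dx":-40,"dy":115,"dz":0,"rx":0,"ry":0,"rz":0},{"dx":-60,"dy":150,"dz":0,"rx":0,"ry":0,"rz":0},{"dx":-60,"dy":150,"dz":0,"rx":0,"ry":0,"rz":0}])

```text
clock: 22.78
tcp_pos: [0.5121, 0.2568, 0.1497]
orientation: [-3.131, -0.191, 0.003]
contact_force: [-0.7, 0.9, 0.2]
grip_width: 0.0699
gripper_force: 0.0
```

```bash
python3 st.py
python3 - <<'E'
from h import *
from lev import planes
for n in('top','scene'):
    D=avg(n,6); np.savez(n+'4.npz',P=D['P'],f=D['frame'],K=D['K'],R=D['R'],t=D['xyz'],D=D['distortion'])
    try: print(n,'A',rect(D,(.611,-.011),.075,.050,.063))
    except Exception as e: print(e)
    try: print(n,'B',rect(D,(.454,.390)))
    except Exception as e: print(e)
    planes(D,.59,-.069,.106)
f=D['frame'][100:300,200:440]; cv2.imwrite('pics/c7.png',cv2.resize(f,None,fx=3,fy=3,interpolation=cv2.INTER_CUBIC))
E
```

```text
t22.78 tcp [512.1 256.8 149.7] yaw x 7.0 z [-0.002  0.004 -1.   ] j [-0.75  0.42  0.23  1.9  -0.13  0.83 -1.9 ] F [-0.7  0.9  0.2] M [0.04 0.   0.03] w69.9 g0
rack tcp -42.8 332.2
top A (array([605.7,  -9.2]), np.float64(6.0), np.float64(107.1), np.float64(48.8), 737)
attempt to get argmax of an empty sequence
tilt deg x 0.02 y -0.08 {'NL': np.float64(-0.71), 'NR': np.float64(-0.34), 'FL': np.float64(-0.64), 'FR': np.float64(-0.28)} [(np.int64(1396), np.float64(-0.45)), (np.int64(236), np.float64(-0.41)), (np.int64(451), np.float64(-0.46)), (np.int64(397), np.float64(-0.54))] tab [-0.001  0.     0.695]
scene A (array([602.4, -13. ]), np.float64(5.9), np.float64(100.2), np.float64(49.2), 779)
scene B (array([458.2, 386.8]), np.float64(14.0), np.float64(114.7), np.float64(53.8), 441)
tilt deg x -0.04 y 0.01 {'NL': np.float64(-0.58), 'NR': np.float64(-0.61), 'FL': np.float64(-0.72), 'FR': np.float64(-0.75)} [(np.int64(1621), np.float64(-0.73)), (np.int64(257), np.float64(-0.64)), (np.int64(583), np.float64(-0.71)), (np.int64(407), np.float64(-0.6))] tab [ 0.000e+00  1.000e-03 -1.029e+00]
```

View pics/c7.png

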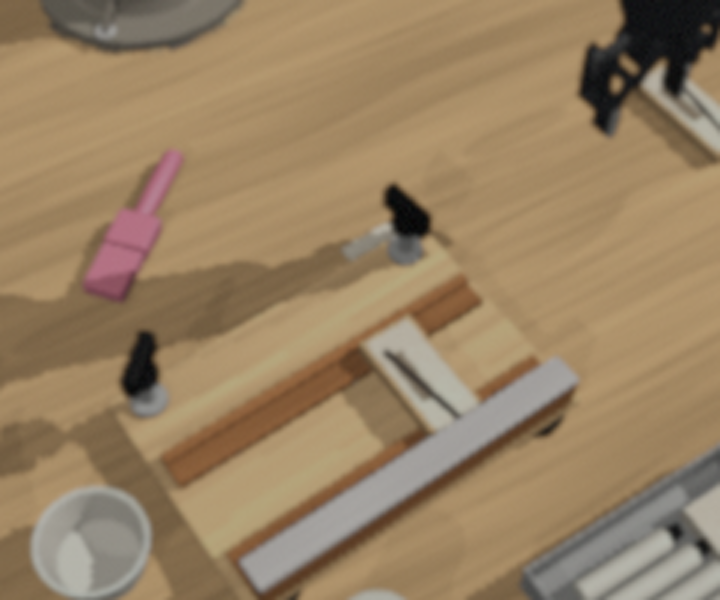

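Request:
send_rows(deltas=[{"dx":-14,"dy":32,"dz":0,"rx":0,"ry":0,"rz":0},{"dx":-28,"dy":64,"dz":0,"rx":0,"ry":0,"rz":0},{"dx":-42,"dy":96,"dz":-15,"rx":0,"ry":0,"rz":0},{"dx":-56,"dy":133,"dz":-30,"rx":0,"ry":0,"rz":0},{"dx":-56,"dy":133,"dz":-40,"rx":0,"ry":0,"rz":0}], jaw=74)

```text
clock: 23.8
tcp_pos: [0.4563, 0.3892, 0.109]
orientation: [-3.131, -0.188, 0.002]
contact_force: [-0.5, 0.9, 0.2]
grip_width: 0.0737
gripper_force: 0.0
```

Request:
send_rows(deltas=[{"dx":0,"dy":0,"dz":0,"rx":0,"ry":0,"rz":0},{"dx":0,"dy":0,"dz":0,"rx":0,"ry":0,"rz":0},{"dx":0,"dy":0,"dz":0,"rx":0,"ry":0,"rz":0}])

```text
clock: 24.05
tcp_pos: [0.4625, 0.3786, 0.1105]
orientation: [3.136, 0.168, 0.003]
contact_force: [0.1, -0.7, -0.9]
grip_width: 0.0741
gripper_force: 0.0
```

```bash
python3 st.py
python3 - <<'E'
from h import *
D=avg('scene',3); print(rect(D,(.454,.390)))
f=D['frame'][90:200,370:500]; cv2.imwrite('pics/c8.png',cv2.resize(f,None,fx=5,fy=5,interpolation=cv2.INTER_CUBIC))
E
```

```text
t24.05 tcp [462.5 378.6 110.5] yaw x 6.1 z [ 0.002 -0.001 -1.   ] j [-0.94  0.51  0.2   1.87 -0.14  0.78 -2.14] F [ 0.1 -0.7 -0.9] M [-0.04 -0.02  0.01] w74.1 g0
rack tcp -79.2 458.7
(array([455.2, 388.5]), np.float64(7.3), np.float64(117.5), np.float64(49.6), 539)
```

View pics/c8.png

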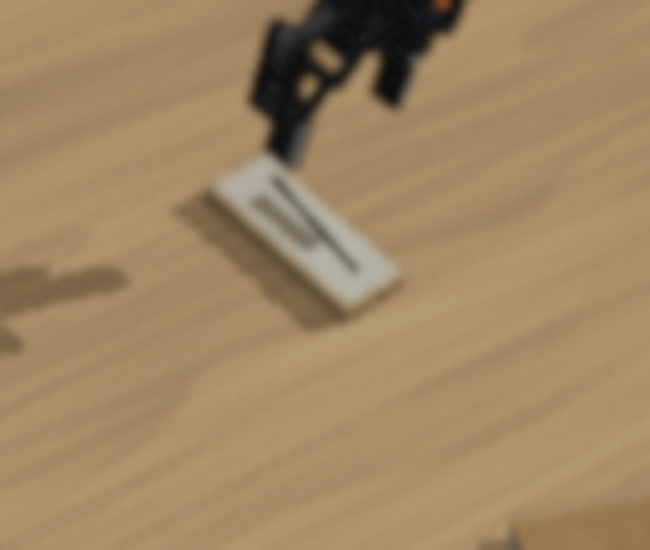

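Request:
send_rows(deltas=[{"dx":-7.5,"dy":11,"dz":-35,"rx":0,"ry":0,"rz":1},{"dx":-7.5,"dy":11,"dz":-70,"rx":0,"ry":0,"rz":1},{"dx":-7.5,"dy":11,"dz":-92,"rx":0,"ry":0,"rz":1},{"dx":-7.5,"dy":11,"dz":-98,"rx":0,"ry":0,"rz":1},{"dx":-7.5,"dy":11,"dz":-98,"rx":0,"ry":0,"rz":1}])

```text
clock: 24.62
tcp_pos: [0.4535, 0.3897, 0.0109]
orientation: [3.133, 0.197, -0.002]
contact_force: [0.1, -0.6, 1.3]
grip_width: 0.0737
gripper_force: 0.0
```

Request:
send_rows(deltas=[{"dx":0,"dy":0,"dz":0,"rx":0,"ry":0,"rz":0},{"dx":0,"dy":0,"dz":0,"rx":0,"ry":0,"rz":0},{"dx":0,"dy":0,"dz":0,"rx":0,"ry":0,"rz":0},{"dx":0,"dy":0,"dz":0,"rx":0,"ry":0,"rz":0},{"dx":0,"dy":0,"dz":0,"rx":0,"ry":0,"rz":0}], jaw=42, newtons=40)

```text
clock: 25.03
tcp_pos: [0.4553, 0.392, 0.0142]
orientation: [-3.133, -0.198, -0.006]
contact_force: [-0.4, -0.5, 6.7]
grip_width: 0.0489
gripper_force: 42.5
```

```bash
python3 st.py
```

```text
t25.03 tcp [455.3 392.   14.2] yaw x 7.2 z [ 0.004  0.003 -1.   ] j [-0.93  0.66  0.15  1.9  -0.17  0.6  -2.12] F [-0.4 -0.5  6.7] M [-0.22  0.08 -0.03] w48.9 g42
rack tcp -85.0 472.7
```

Request:
send_rows(deltas=[{"dx":0,"dy":0,"dz":30,"rx":0,"ry":0,"rz":0},{"dx":15,"dy":-5,"dz":65,"rx":0,"ry":0,"rz":0},{"dx":35,"dy":-25,"dz":90,"rx":0,"ry":0,"rz":0},{"dx":60,"dy":-55,"dz":104,"rx":0,"ry":0,"rz":0},{"dx":85,"dy":-87,"dz":104,"rx":0,"ry":0,"rz":-1}])

```text
clock: 25.45
tcp_pos: [0.5415, 0.3062, 0.1213]
orientation: [-3.131, -0.177, -0.012]
contact_force: [1.2, 0.3, -0.5]
grip_width: 0.0491
gripper_force: 42.0
```

Request:
send_rows(deltas=[{"dx":20,"dy":-35,"dz":0,"rx":0,"ry":0,"rz":0},{"dx":35,"dy":-72,"dz":0,"rx":0,"ry":0,"rz":0},{"dx":50,"dy":-110,"dz":0,"rx":0,"ry":0,"rz":0},{"dx":50,"dy":-150,"dz":0,"rx":0,"ry":0,"rz":0},{"dx":50,"dy":-190,"dz":0,"rx":0,"ry":0,"rz":0}])

```text
clock: 25.87
tcp_pos: [0.5897, 0.1121, 0.117]
orientation: [-3.137, -0.171, -0.005]
contact_force: [0.2, -1.0, -0.7]
grip_width: 0.0487
gripper_force: 42.0
```

Request:
send_rows(deltas=[{"dx":0,"dy":-40,"dz":0,"rx":0,"ry":0,"rz":0},{"dx":0,"dy":-80,"dz":0,"rx":0,"ry":0,"rz":0},{"dx":0,"dy":-120,"dz":0,"rx":0,"ry":0,"rz":0},{"dx":0,"dy":-160,"dz":0,"rx":0,"ry":0,"rz":0},{"dx":0,"dy":-200,"dz":0,"rx":0,"ry":0,"rz":0}])

```text
clock: 26.28
tcp_pos: [0.5887, -0.0879, 0.1171]
orientation: [-3.137, -0.172, -0.004]
contact_force: [1.5, 0.1, -0.3]
grip_width: 0.0486
gripper_force: 42.0
```

Request:
send_rows(deltas=[{"dx":0,"dy":-29,"dz":0,"rx":-0.4,"ry":4,"rz":0},{"dx":0,"dy":-29,"dz":0,"rx":-0.85,"ry":8,"rz":0},{"dx":0,"dy":-29,"dz":0,"rx":-0.85,"ry":8,"rz":0},{"dx":0,"dy":-29,"dz":0,"rx":-0.85,"ry":8,"rz":0},{"dx":0,"dy":-29,"dz":0,"rx":-0.85,"ry":8,"rz":0}])

```text
clock: 26.7
tcp_pos: [0.5887, -0.1136, 0.1161]
orientation: [3.123, 0.174, -0.216]
contact_force: [-0.4, 0.9, -1.0]
grip_width: 0.0489
gripper_force: 42.0
```

```bash
python3 st.py
```

```text
t26.70 tcp [ 588.7 -113.6  116.1] yaw x 6.4 z [-0.137 -0.014 -0.99 ] j [-0.12  0.57  0.26  1.76 -0.14  0.96 -1.26] F [-0.4  0.9 -1. ] M [ 0.05 -0.17  0.01] w48.9 g42
rack tcp -6.1 -44.2
```

Request:
send_rows(deltas=[{"dx":0,"dy":0,"dz":-30,"rx":0,"ry":0,"rz":0},{"dx":0,"dy":0,"dz":-46,"rx":0,"ry":0,"rz":0},{"dx":0,"dy":0,"dz":-50,"rx":0,"ry":0,"rz":0},{"dx":0,"dy":0,"dz":-50,"rx":0,"ry":0,"rz":0}])

```text
clock: 27.03
tcp_pos: [0.5874, -0.1137, 0.0652]
orientation: [3.122, 0.173, -0.222]
contact_force: [0.4, 0.0, -0.2]
grip_width: 0.049
gripper_force: 41.9
```

Request:
send_rows(deltas=[{"dx":10,"dy":1,"dz":0,"rx":0,"ry":0,"rz":0},{"dx":20,"dy":2,"dz":0,"rx":0,"ry":0,"rz":0},{"dx":30,"dy":3,"dz":0,"rx":0,"ry":0,"rz":0},{"dx":33,"dy":3.5,"dz":0,"rx":0,"ry":0,"rz":0},{"dx":33,"dy":3.5,"dz":0,"rx":0,"ry":0,"rz":0}])

```text
clock: 27.45
tcp_pos: [0.6238, -0.1109, 0.0672]
orientation: [3.122, 0.173, -0.213]
contact_force: [0.9, -0.5, -0.6]
grip_width: 0.0489
gripper_force: 41.9
```

Request:
send_rows(deltas=[{"dx":1,"dy":0,"dz":0,"rx":0,"ry":0,"rz":0},{"dx":2,"dy":0.2,"dz":0,"rx":0,"ry":0,"rz":0},{"dx":2,"dy":0.2,"dz":0,"rx":0,"ry":0,"rz":0}])

```text
clock: 27.7
tcp_pos: [0.6236, -0.1113, 0.0663]
orientation: [3.122, 0.171, -0.218]
contact_force: [-0.2, -0.4, -0.9]
grip_width: 0.0487
gripper_force: 41.9
```

Request:
send_rows(deltas=[{"dx":1,"dy":0,"dz":0,"rx":0,"ry":0,"rz":0},{"dx":2,"dy":0.2,"dz":0,"rx":0,"ry":0,"rz":0},{"dx":2,"dy":0.2,"dz":0,"rx":0,"ry":0,"rz":0}])

```text
clock: 27.95
tcp_pos: [0.6259, -0.111, 0.0661]
orientation: [3.122, 0.171, -0.218]
contact_force: [0.2, -0.8, -1.7]
grip_width: 0.0487
gripper_force: 41.9
```

```bash
python3 st.py
```

```text
t27.95 tcp [ 625.9 -111.    66.1] yaw x 6.3 z [-0.138 -0.015 -0.99 ] j [-0.1   0.69  0.25  1.69 -0.16  0.93 -1.26] F [ 0.2 -0.8 -1.7] M [ 0.01 -0.17 -0.04] w48.7 g42
rack tcp 31.2 -45.6
```

Request:
send_rows(deltas=[{"dx":1.5,"dy":0,"dz":0,"rx":0,"ry":0,"rz":0},{"dx":1.5,"dy":0.2,"dz":0,"rx":0,"ry":0,"rz":0},{"dx":1.5,"dy":0.2,"dz":0,"rx":0,"ry":0,"rz":0}])

```text
clock: 28.2
tcp_pos: [0.6269, -0.111, 0.0659]
orientation: [3.122, 0.171, -0.219]
contact_force: [-1.4, -0.8, -0.5]
grip_width: 0.0491
gripper_force: 42.0
```

Request:
send_rows(deltas=[{"dx":1.5,"dy":0,"dz":0,"rx":0,"ry":0,"rz":0},{"dx":1.5,"dy":0.2,"dz":0,"rx":0,"ry":0,"rz":0},{"dx":1.5,"dy":0.2,"dz":0,"rx":0,"ry":0,"rz":0}])

```text
clock: 28.45
tcp_pos: [0.6271, -0.111, 0.0657]
orientation: [3.122, 0.17, -0.224]
contact_force: [-5.4, -0.8, 1.6]
grip_width: 0.0491
gripper_force: 42.1
```

```bash
python3 st.py
```

```text
t28.45 tcp [ 627.1 -111.    65.7] yaw x 6.3 z [-0.142 -0.015 -0.99 ] j [-0.1   0.69  0.25  1.68 -0.16  0.93 -1.26] F [-5.4 -0.8  1.6] M [-0.04  0.92  0.05] w49.1 g42
rack tcp 32.4 -45.7
```

Request:
send_rows(deltas=[{"dx":-5.5,"dy":-0.5,"dz":-2,"rx":0,"ry":0,"rz":0},{"dx":-5.5,"dy":-0.5,"dz":-4,"rx":0.2,"ry":-2,"rz":0},{"dx":-5.5,"dy":-0.5,"dz":-6,"rx":0.4,"ry":-4,"rz":0},{"dx":-5.5,"dy":-0.5,"dz":-8,"rx":0.65,"ry":-6,"rz":0},{"dx":-5.5,"dy":-0.5,"dz":-10,"rx":0.85,"ry":-8,"rz":0}])

```text
clock: 28.87
tcp_pos: [0.6238, -0.111, 0.0561]
orientation: [3.137, 0.172, 0.006]
contact_force: [0.2, 0.0, -0.2]
grip_width: 0.0487
gripper_force: 41.9
```

Request:
send_rows(deltas=[{"dx":0,"dy":0,"dz":0,"rx":0,"ry":0,"rz":0},{"dx":0,"dy":0,"dz":-1,"rx":0,"ry":0,"rz":0},{"dx":0,"dy":0,"dz":-1,"rx":0,"ry":0,"rz":0},{"dx":0,"dy":0,"dz":-1,"rx":0,"ry":0,"rz":0}])

```text
clock: 29.2
tcp_pos: [0.6239, -0.1109, 0.0551]
orientation: [3.137, 0.173, 0.002]
contact_force: [-0.2, 0.9, -0.0]
grip_width: 0.0485
gripper_force: 41.9
```

```bash
python3 st.py
```

```text
t29.20 tcp [ 623.9 -110.9   55.1] yaw x 6.3 z [ 0.001 -0.    -1.   ] j [-0.08  0.64  0.21  1.8  -0.19  0.72 -1.22] F [-0.2  0.9 -0. ] M [-0.01  0.01  0.01] w48.5 g42
rack tcp 29.3 -45.2
```

Request:
send_rows(deltas=[{"dx":-0.5,"dy":0,"dz":-0.8,"rx":0,"ry":0,"rz":0},{"dx":-0.5,"dy":0,"dz":-1.4,"rx":0,"ry":0,"rz":0},{"dx":-0.5,"dy":0,"dz":-1.4,"rx":0,"ry":0,"rz":0}])

```text
clock: 29.45
tcp_pos: [0.6232, -0.111, 0.0539]
orientation: [3.137, 0.172, 0.002]
contact_force: [-0.7, 0.3, 0.7]
grip_width: 0.0486
gripper_force: 42.1
```

Request:
send_rows(deltas=[{"dx":0,"dy":0,"dz":0,"rx":0,"ry":0,"rz":0},{"dx":0,"dy":0,"dz":0,"rx":0,"ry":0,"rz":0},{"dx":0,"dy":0,"dz":0,"rx":0,"ry":0,"rz":0},{"dx":0,"dy":0,"dz":0,"rx":0,"ry":0,"rz":0}], jaw=68)

```text
clock: 29.78
tcp_pos: [0.6227, -0.1112, 0.0536]
orientation: [3.137, 0.172, 0.001]
contact_force: [0.1, -0.8, 0.1]
grip_width: 0.0681
gripper_force: 0.0
```

Request:
send_rows(deltas=[{"dx":0,"dy":0,"dz":30,"rx":0,"ry":0,"rz":0},{"dx":0,"dy":0,"dz":70,"rx":0,"ry":0,"rz":0},{"dx":-10,"dy":-20,"dz":105,"rx":0,"ry":0,"rz":0},{"dx":-25,"dy":-45,"dz":130,"rx":0,"ry":0,"rz":0},{"dx":-45,"dy":-80,"dz":140,"rx":0,"ry":0,"rz":0}])

```text
clock: 30.2
tcp_pos: [0.5809, -0.1896, 0.198]
orientation: [3.136, 0.18, 0.013]
contact_force: [0.5, -0.1, -0.3]
grip_width: 0.0678
gripper_force: 0.0
```

Request:
send_rows(deltas=[{"dx":-20,"dy":-35,"dz":0,"rx":0,"ry":0,"rz":0},{"dx":-40,"dy":-70,"dz":0,"rx":0,"ry":0,"rz":0},{"dx":-60,"dy":-105,"dz":0,"rx":0,"ry":0,"rz":0},{"dx":-80,"dy":-140,"dz":0,"rx":0,"ry":0,"rz":0},{"dx":-100,"dy":-175,"dz":0,"rx":0,"ry":0,"rz":0}])

```text
clock: 30.62
tcp_pos: [0.4765, -0.3676, 0.1938]
orientation: [3.137, 0.172, 0.002]
contact_force: [0.8, -0.5, -0.4]
grip_width: 0.0679
gripper_force: 0.0
```

Request:
send_rows(deltas=[{"dx":-20,"dy":-35,"dz":0,"rx":0,"ry":0,"rz":0},{"dx":-40,"dy":-70,"dz":0,"rx":0,"ry":0,"rz":0},{"dx":-60,"dy":-105,"dz":0,"rx":0,"ry":0,"rz":0},{"dx":-60,"dy":-105,"dz":0,"rx":0,"ry":0,"rz":0},{"dx":-60,"dy":-105,"dz":0,"rx":0,"ry":0,"rz":0}])

```text
clock: 31.03
tcp_pos: [0.4149, -0.474, 0.1937]
orientation: [3.136, 0.162, -0.0]
contact_force: [0.9, 0.9, -0.8]
grip_width: 0.0678
gripper_force: 0.0
```

```bash
python3 st.py
python3 - <<'E'
from h import *
from lev import planes
for n in('top','scene'):
    D=avg(n,6); np.savez(n+'5.npz',P=D['P'],f=D['frame'],K=D['K'],R=D['R'],t=D['xyz'],D=D['distortion'])
    for c in((.611,-.011),(.622,-.111)):
        try: print(n,rect(D,c,.075,.050,.063))
        except Exception as e: print(e)
    planes(D,.59,-.069,.106)
    # brush height profile
    P=D['P']; m=(P[...,0]>.39)&(P[...,0]<.6)&(P[...,1]>-.43)&(P[...,1]<-.34)&(P[...,2]>.045)&(P[...,2]<.075)
    q=P[m]*1000
    for x in range(400,590,20):
        k=np.abs(q[:,0]-x)<10
        if k.sum()>5: print(x,k.sum(),np.median(q[k,1]).round(1),np.percentile(q[k,1],[5,95]).round(0),np.percentile(q[k,2],80).round(1))
f=cv2.imread('pics/top0.png')*0
D=grab('top'); f=D['frame'][80:270,250:500]; cv2.imwrite('pics/c9.png',cv2.resize(f,None,fx=3.1,fy=3.1,interpolation=cv2.INTER_CUBIC))
E
```

```text
t31.03 tcp [ 414.9 -474.   193.7] yaw x 5.9 z [-0.    -0.001 -1.   ] j [ 0.49  0.47  0.35  1.74 -0.19  0.97 -0.55] F [ 0.9  0.9 -0.8] M [ 0.05 -0.01  0.  ] w67.8 g0
rack tcp -217.2 -384.1
top (array([605.6,  -9.2]), np.float64(6.1), np.float64(107.0), np.float64(48.8), 737)
top (array([ 617. , -110.2]), np.float64(6.1), np.float64(107.1), np.float64(49.3), 744)
tilt deg x -0.02 y -0.08 {'NL': np.float64(-0.6), 'NR': np.float64(-0.23), 'FL': np.float64(-0.67), 'FR': np.float64(-0.3)} [(np.int64(1071), np.float64(-0.41)), (np.int64(184), np.float64(-0.34)), (np.int64(451), np.float64(-0.49)), (np.int64(395), np.float64(-0.3))] tab [-0.001 -0.     0.655]
400 10 -380.8 [-387. -375.] 57.7
420 67 -380.6 [-418. -353.] 58.5
440 48 -382.0 [-390. -376.] 57.5
460 42 -383.7 [-391. -379.] 58.6
480 78 -386.3 [-422. -357.] 57.4
500 112 -387.8 [-409. -370.] 59.2
520 119 -390.1 [-409. -372.] 58.9
540 106 -391.8 [-411. -375.] 56.5
560 99 -393.2 [-412. -377.] 56.1
580 23 -391.5 [-410. -379.] 55.2
scene (array([602.6, -12.9]), np.float64(5.7), np.float64(100.2), np.float64(49.1), 775)
scene (array([ 614.1, -114.1]), np.float64(5.5), np.float64(99.5), np.float64(49.2), 850)
tilt deg x -0.07 y -0.01 {'NL': np.float64(-0.58), 'NR': np.float64(-0.53), 'FL': np.float64(-0.81), 'FR': np.float64(-0.76)} [(np.int64(1211), np.float64(-0.71)), (np.int64(197), np.float64(-0.62)), (np.int64(581), np.float64(-0.78)), (np.int64(407), np.float64(-0.61))] tab [ 0.00e+00  1.00e-03 -1.03e+00]
400 7 -385.9 [-393. -379.] 56.0
420 67 -384.8 [-423. -362.] 57.0
440 67 -385.1 [-395. -376.] 56.9
460 64 -387.2 [-397. -379.] 56.6
480 83 -390.1 [-426. -357.] 55.8
500 143 -390.8 [-410. -372.] 57.1
520 157 -392.6 [-412. -374.] 56.4
540 141 -395.2 [-413. -377.] 53.7
560 139 -396.5 [-414. -379.] 53.8
580 71 -395.9 [-414. -381.] 53.1
```

View pics/c9.png

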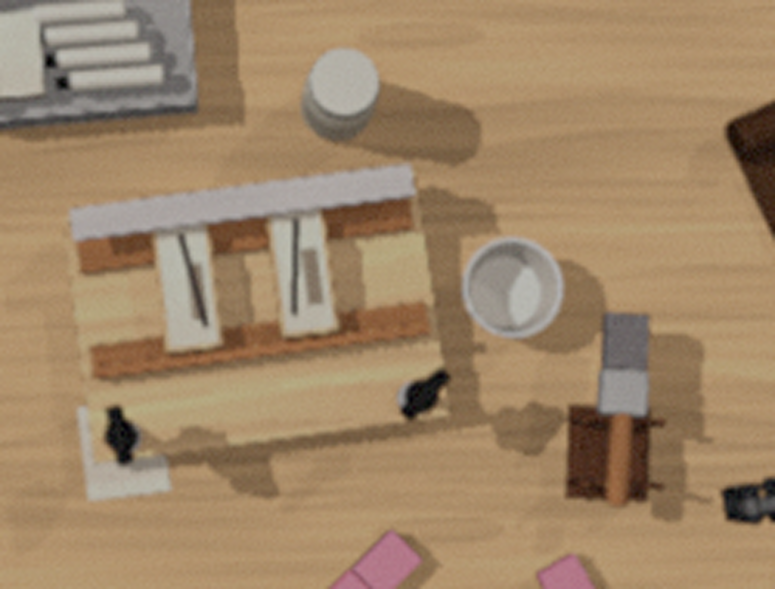

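Request:
send_rows(deltas=[{"dx":15,"dy":33,"dz":0,"rx":0,"ry":0,"rz":-5},{"dx":30,"dy":66,"dz":-20,"rx":0,"ry":0,"rz":-11},{"dx":40,"dy":87,"dz":-50,"rx":0,"ry":0,"rz":-11},{"dx":40,"dy":87,"dz":-75,"rx":0,"ry":0,"rz":-11},{"dx":40,"dy":87,"dz":-75,"rx":0,"ry":0,"rz":-11}], jaw=44)

```text
clock: 32.1
tcp_pos: [0.4567, -0.3798, 0.1142]
orientation: [-3.134, 0.123, 0.009]
contact_force: [-0.6, 0.1, 0.2]
grip_width: 0.0436
gripper_force: 0.0
```

Request:
send_rows(deltas=[{"dx":0,"dy":0,"dz":0,"rx":0,"ry":0,"rz":0},{"dx":0,"dy":0,"dz":0,"rx":0,"ry":0,"rz":0}])

```text
clock: 32.27
tcp_pos: [0.4576, -0.386, 0.12]
orientation: [3.137, -0.133, 0.003]
contact_force: [-0.3, -0.6, 0.3]
grip_width: 0.0442
gripper_force: 0.0
```

```bash
python3 st.py
```

```text
t32.27 tcp [ 457.6 -386.   120. ] yaw x -4.8 z [ 0.002 -0.002 -1.   ] j [ 0.33  0.51  0.35  1.87 -0.24  0.8  -0.85] F [-0.3 -0.6  0.3] M [ 0.02 -0.02  0.02] w44.2 g0
rack tcp -165.3 -301.2
```

Request:
send_rows(deltas=[{"dx":0,"dy":1,"dz":-35,"rx":0,"ry":0,"rz":0},{"dx":0,"dy":1,"dz":-65,"rx":0,"ry":0,"rz":0},{"dx":0,"dy":1,"dz":-79,"rx":0,"ry":0,"rz":0},{"dx":0,"dy":1,"dz":-79,"rx":0,"ry":0,"rz":0},{"dx":0,"dy":1,"dz":-79,"rx":0,"ry":0,"rz":0}])

```text
clock: 32.68
tcp_pos: [0.4577, -0.3848, 0.0409]
orientation: [3.137, -0.133, 0.003]
contact_force: [-1.3, -0.1, 0.1]
grip_width: 0.0439
gripper_force: 0.0
```

Request:
send_rows(deltas=[{"dx":0,"dy":0,"dz":0,"rx":0,"ry":0,"rz":0},{"dx":0,"dy":0,"dz":0,"rx":0,"ry":0,"rz":0},{"dx":0,"dy":0,"dz":0,"rx":0,"ry":0,"rz":0},{"dx":0,"dy":0,"dz":0,"rx":0,"ry":0,"rz":0},{"dx":0,"dy":0,"dz":0,"rx":0,"ry":0,"rz":0}], jaw=12, newtons=45)

```text
clock: 33.1
tcp_pos: [0.4589, -0.3845, 0.0417]
orientation: [3.137, -0.13, 0.006]
contact_force: [-1.0, -0.1, 6.6]
grip_width: 0.0179
gripper_force: 43.6
```

```bash
python3 st.py
```

```text
t33.10 tcp [ 458.9 -384.5   41.7] yaw x -4.7 z [ 0.004 -0.003 -1.   ] j [ 0.37  0.62  0.3   1.9  -0.29  0.65 -0.81] F [-1.  -0.1  6.6] M [-0.08  0.15  0.06] w17.9 g44
rack tcp -163.9 -299.8
```

Request:
send_rows(deltas=[{"dx":0,"dy":0,"dz":25,"rx":0,"ry":0,"rz":0},{"dx":0,"dy":0,"dz":60,"rx":0,"ry":0,"rz":0},{"dx":0,"dy":0,"dz":100,"rx":0,"ry":0,"rz":0},{"dx":0,"dy":0,"dz":130,"rx":0,"ry":0,"rz":0},{"dx":0,"dy":0,"dz":130,"rx":0,"ry":0,"rz":0}])

```text
clock: 33.52
tcp_pos: [0.4608, -0.3861, 0.1771]
orientation: [3.133, -0.13, 0.018]
contact_force: [0.7, -0.7, -0.4]
grip_width: 0.0177
gripper_force: 43.9
```

Request:
send_rows(deltas=[{"dx":4,"dy":5,"dz":0,"rx":0.4,"ry":5,"rz":0},{"dx":8,"dy":10,"dz":0,"rx":0.8,"ry":10,"rz":0},{"dx":12,"dy":15,"dz":0,"rx":1.2,"ry":15,"rz":0},{"dx":16,"dy":20,"dz":0,"rx":1.6,"ry":20,"rz":0},{"dx":20,"dy":25,"dz":0,"rx":1.6,"ry":20,"rz":0}])

```text
clock: 33.93
tcp_pos: [0.4809, -0.3559, 0.1681]
orientation: [-3.077, 0.119, 0.548]
contact_force: [1.3, 2.0, -1.0]
grip_width: 0.0178
gripper_force: 44.0
```

Request:
send_rows(deltas=[{"dx":4,"dy":10,"dz":0,"rx":0.4,"ry":5,"rz":0},{"dx":8,"dy":20,"dz":0,"rx":0.8,"ry":10,"rz":0},{"dx":12,"dy":30,"dz":0,"rx":1.2,"ry":15,"rz":0},{"dx":16,"dy":40,"dz":0,"rx":1.6,"ry":20,"rz":0},{"dx":16,"dy":40,"dz":0,"rx":1.6,"ry":20,"rz":0}])

```text
clock: 34.35
tcp_pos: [0.4961, -0.314, 0.1664]
orientation: [-2.921, 0.11, 1.071]
contact_force: [0.6, 1.9, -1.6]
grip_width: 0.0179
gripper_force: 44.0
```

```bash
python3 st.py
python3 - <<'E'
from h import *
o=r.get_obs(); M=R.from_rotvec(o['orientation']).as_matrix(); g=o['tcp_pos']-.008*M[:,2]
print('grasp',g*1000,'brush dir',M[:,0].round(3),'tip',(g+.1175*M[:,0])*1000)
d=grab('scene'); f=d['frame'][140:340,100:340]; cv2.imwrite('pics/c10.png',cv2.resize(f,None,fx=3,fy=3,interpolation=cv2.INTER_CUBIC))
D=avg('top',3);P=D['P']; m=(P[...,2]>.036)&(P[...,2]<.048)&(np.hypot(P[...,0]-.602,P[...,1]+.298)<.06); q=P[m]*1000; print('pot',q.min(0),q.max(0),(q.min(0)+q.max(0))/2)
E
```

```text
t34.35 tcp [ 496.1 -314.   166.4] yaw x -4.2 z [-0.644  0.051 -0.763] j [ 0.11  0.82  0.43  1.41 -0.03  1.62 -1.12] F [ 0.6  1.9 -1.6] M [ 0.04 -0.85 -0.08] w17.9 g44
rack tcp -119.4 -233.7
grasp [ 501.26752333 -314.42525003  172.49054958] brush dir [ 0.761 -0.056 -0.646] tip [ 590.67050188 -321.03557632   96.53226491]
pot [ 596.75676495 -285.78440765   37.60691024] [ 641.05740368 -255.8073807    46.22843021] [ 618.90708431 -270.79589417   41.91767023]
```

View pics/c10.png

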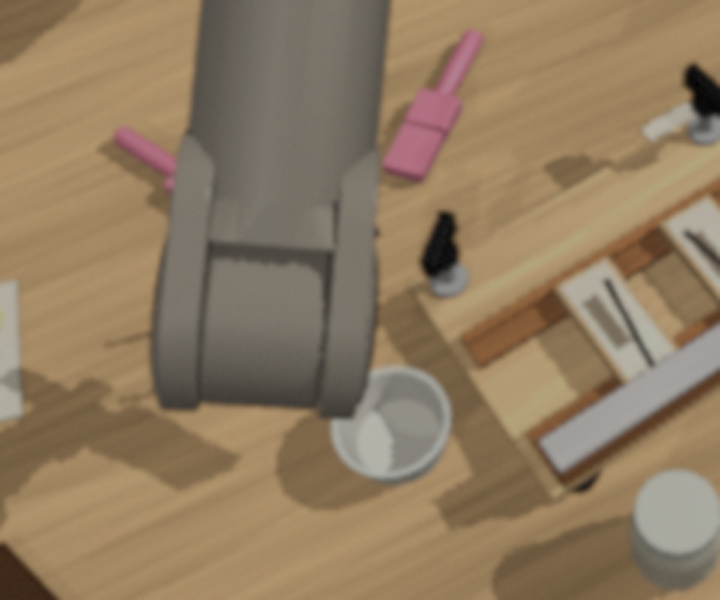

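Request:
send_rows(deltas=[{"dx":10,"dy":12,"dz":0,"rx":0,"ry":0,"rz":0},{"dx":18,"dy":23,"dz":0,"rx":0,"ry":0,"rz":0},{"dx":18,"dy":23,"dz":0,"rx":0,"ry":0,"rz":0},{"dx":18,"dy":23,"dz":-20,"rx":0,"ry":0,"rz":0},{"dx":18,"dy":23,"dz":-20,"rx":0,"ry":0,"rz":0}])

```text
clock: 34.97
tcp_pos: [0.5112, -0.2939, 0.1475]
orientation: [-2.922, 0.118, 1.069]
contact_force: [-1.0, 0.7, -1.4]
grip_width: 0.0175
gripper_force: 44.0
```

```bash
cat > tip.py <<'E'
from h import *
o=r.get_obs(); M=R.from_rotvec(o['orientation']).as_matrix(); g=o['tcp_pos']-.008*M[:,2]
print('tip',((g+.1175*M[:,0])*1000).round(1),M[:,0].round(3))
E
python3 st.py; python3 tip.py
```

```text
t34.97 tcp [ 511.2 -293.9  147.5] yaw x -4.6 z [-0.643  0.052 -0.764] j [ 0.09  0.85  0.42  1.4  -0.06  1.6  -1.16] F [-1.   0.7 -1.4] M [-0.02 -0.71 -0.05] w17.5 g44
rack tcp -102.2 -215.2
tip [ 605.8 -301.5   77.8] [ 0.762 -0.062 -0.645]
```

Request:
send_rows(deltas=[{"dx":4,"dy":3,"dz":-12,"rx":0,"ry":0,"rz":0},{"dx":4,"dy":3,"dz":-25,"rx":0,"ry":0,"rz":0},{"dx":4,"dy":3,"dz":-38,"rx":0,"ry":0,"rz":0},{"dx":4,"dy":3,"dz":-38,"rx":0,"ry":0,"rz":0}])

```text
clock: 35.3
tcp_pos: [0.5146, -0.2911, 0.1085]
orientation: [-2.921, 0.119, 1.072]
contact_force: [-0.8, 0.7, -1.5]
grip_width: 0.0177
gripper_force: 44.0
```

```bash
python3 st.py; python3 tip.py
```

```text
t35.30 tcp [ 514.6 -291.1  108.5] yaw x -4.7 z [-0.645  0.053 -0.763] j [ 0.09  0.89  0.4   1.41 -0.07  1.56 -1.17] F [-0.8  0.7 -1.5] M [-0.01 -0.78 -0.01] w17.7 g44
rack tcp -98.6 -212.9
tip [ 609.  -298.9   38.6] [ 0.76  -0.062 -0.647]
```

Request:
send_rows(deltas=[{"dx":0,"dy":0,"dz":-8,"rx":0,"ry":0,"rz":0},{"dx":0,"dy":0,"dz":-15,"rx":0,"ry":0,"rz":0},{"dx":0,"dy":0,"dz":-21,"rx":0,"ry":0,"rz":0},{"dx":0,"dy":0,"dz":-21,"rx":0,"ry":0,"rz":0},{"dx":0,"dy":0,"dz":-21,"rx":0,"ry":0,"rz":0}])

```text
clock: 35.72
tcp_pos: [0.5158, -0.2923, 0.0906]
orientation: [-2.925, 0.121, 1.067]
contact_force: [0.9, -0.2, -0.2]
grip_width: 0.0176
gripper_force: 44.0
```

```bash
python3 st.py; python3 tip.py;python3 - <<'E'
from h import *
d=grab('scene'); f=d['frame'][200:340,160:320]; cv2.imwrite('pics/c11.png',cv2.resize(f,None,fx=4,fy=4,interpolation=cv2.INTER_CUBIC))
E
```

```text
t35.72 tcp [ 515.8 -292.3   90.6] yaw x -4.8 z [-0.642  0.051 -0.765] j [ 0.09  0.92  0.4   1.41 -0.08  1.53 -1.17] F [ 0.9 -0.2 -0.2] M [-0.04 -0.65  0.01] w17.6 g44
rack tcp -97.6 -214.2
tip [ 610.5 -300.3   21.1] [ 0.762 -0.064 -0.644]
```

View pics/c11.png

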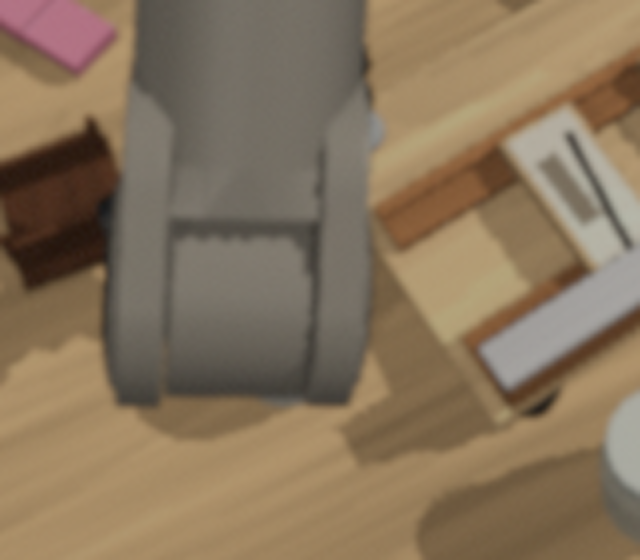

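Request:
send_rows(deltas=[{"dx":-2,"dy":2,"dz":-2,"rx":0,"ry":0,"rz":0},{"dx":-2,"dy":2,"dz":-4,"rx":0,"ry":0,"rz":0},{"dx":-2,"dy":2,"dz":-4,"rx":0,"ry":0,"rz":0},{"dx":-2,"dy":2,"dz":-4,"rx":0,"ry":0,"rz":0}])

```text
clock: 36.1
tcp_pos: [0.5137, -0.2911, 0.0879]
orientation: [-2.926, 0.122, 1.067]
contact_force: [0.2, -3.1, 5.6]
grip_width: 0.0179
gripper_force: 44.3
```

```bash
python3 st.py; python3 tip.py
```

```text
t36.10 tcp [ 513.7 -291.1   87.9] yaw x -4.9 z [-0.642  0.05  -0.765] j [ 0.09  0.92  0.4   1.42 -0.08  1.52 -1.17] F [ 0.2 -3.1  5.6] M [-0.25 -0.1   0.11] w17.9 g44
rack tcp -99.5 -212.7
tip [ 608.4 -299.2   18.4] [ 0.763 -0.065 -0.644]
```

Request:
send_rows(deltas=[{"dx":0,"dy":0,"dz":20,"rx":0,"ry":0,"rz":0},{"dx":0,"dy":0,"dz":45,"rx":0,"ry":0,"rz":0},{"dx":0,"dy":0,"dz":75,"rx":0,"ry":0,"rz":0},{"dx":0,"dy":0,"dz":85,"rx":0,"ry":0,"rz":0},{"dx":0,"dy":0,"dz":85,"rx":0,"ry":0,"rz":0}])

```text
clock: 36.52
tcp_pos: [0.515, -0.2909, 0.1743]
orientation: [-2.929, 0.122, 1.059]
contact_force: [0.5, -0.4, -0.7]
grip_width: 0.0177
gripper_force: 44.0
```

Request:
send_rows(deltas=[{"dx":-5,"dy":-12,"dz":0,"rx":-0.4,"ry":-5,"rz":0},{"dx":-10,"dy":-24,"dz":0,"rx":-0.8,"ry":-10,"rz":0},{"dx":-15,"dy":-36,"dz":0,"rx":-1.2,"ry":-15,"rz":0},{"dx":-20,"dy":-48,"dz":0,"rx":-1.6,"ry":-20,"rz":0},{"dx":-27,"dy":-48,"dz":0,"rx":-1.6,"ry":-20,"rz":0}])

```text
clock: 36.93
tcp_pos: [0.4833, -0.3415, 0.1723]
orientation: [-3.08, 0.137, 0.539]
contact_force: [-0.5, -1.6, -0.2]
grip_width: 0.0181
gripper_force: 44.0
```

Request:
send_rows(deltas=[{"dx":-7,"dy":-11,"dz":0,"rx":-0.4,"ry":-5,"rz":0},{"dx":-14,"dy":-22,"dz":0,"rx":-0.8,"ry":-10,"rz":0},{"dx":-21,"dy":-33,"dz":0,"rx":-1.2,"ry":-15,"rz":0},{"dx":-27,"dy":-45,"dz":0,"rx":-1.6,"ry":-20,"rz":0},{"dx":-27,"dy":-45,"dz":0,"rx":-1.6,"ry":-20,"rz":0}])

```text
clock: 37.35
tcp_pos: [0.4542, -0.3854, 0.1709]
orientation: [-3.138, 0.141, 0.001]
contact_force: [-1.0, -0.3, -0.6]
grip_width: 0.0177
gripper_force: 44.0
```

Request:
send_rows(deltas=[{"dx":0,"dy":0,"dz":0,"rx":0,"ry":0,"rz":0},{"dx":0,"dy":0,"dz":0,"rx":0,"ry":0,"rz":0}])

```text
clock: 37.52
tcp_pos: [0.4604, -0.3815, 0.1706]
orientation: [-3.137, 0.127, 0.003]
contact_force: [0.9, 0.2, -0.1]
grip_width: 0.0177
gripper_force: 44.0
```

```bash
python3 st.py; python3 tip.py
python3 - <<'E'
from h import *
z0=r.get_obs()['tcp_pos'][2]
for n in('top','scene'):
    D=avg(n,4);P=D['P'];m=(P[...,0]>.49)&(P[...,0]<.6)&(P[...,1]>-.43)&(P[...,1]<-.35)&(P[...,2]>.10)&(P[...,2]<.23); q=P[m]*1000
    for x in range(500,595,15):
        k=np.abs(q[:,0]-x)<7.5
        if k.sum()>5: print(n,x,k.sum(),np.percentile(q[k,1],[5,50,95]).round(0),np.percentile(q[k,2],[20,50,80]).round(1))
    m=(P[...,2]>.036)&(P[...,2]<.048)&(np.hypot(P[...,0]-.602,P[...,1]+.298)<.06); q=P[m]*1000; print('pot',(np.percentile(q,1,axis=0)+np.percentile(q,99,axis=0))/2,len(q))
E
```

```text
t37.52 tcp [ 460.4 -381.5  170.6] yaw x -4.6 z [-0.002  0.002 -1.   ] j [ 0.3   0.45  0.38  1.83 -0.21  0.9  -0.88] F [ 0.9  0.2 -0.1] M [ 0.   -0.05 -0.  ] w17.7 g44
rack tcp -162.1 -297.0
tip [ 577.6 -391.1  178.3] [ 0.997 -0.081 -0.002]
top 500 110 [-399. -380. -362.] [185.2 187.  188.1]
top 515 123 [-403. -381. -363.] [184.9 186.7 187.8]
top 530 111 [-403. -383. -365.] [182.7 184.6 186. ]
top 545 107 [-405. -386. -367.] [181.8 183.4 184.7]
top 560 102 [-406. -387. -369.] [182.3 183.3 184.9]
top 575 69 [-407. -388. -370.] [181.6 183.2 184.3]
pot [ 601.74946413 -298.10824374   40.78889639] 175
scene 500 128 [-404. -386. -367.] [184.7 185.8 187. ]
scene 515 133 [-405. -386. -368.] [184.3 185.7 186.6]
scene 530 148 [-406. -388. -370.] [181.9 183.2 184.9]
scene 545 133 [-407. -389. -372.] [181.7 182.5 183.4]
scene 560 133 [-409. -391. -373.] [181.2 182.3 183.2]
scene 575 168 [-410. -393. -375.] [176.1 181.1 182.6]
pot [ 602.35536764 -300.20989786   39.51423903] 256
```

Request:
send_rows(deltas=[{"dx":-1.5,"dy":-3,"dz":-35,"rx":0,"ry":0,"rz":0},{"dx":-1.5,"dy":-3,"dz":-70,"rx":0,"ry":0,"rz":0},{"dx":-1.5,"dy":-3,"dz":-100,"rx":0,"ry":0,"rz":0},{"dx":-1.5,"dy":-3,"dz":-115,"rx":0,"ry":0,"rz":0},{"dx":-1.5,"dy":-3,"dz":-121,"rx":0,"ry":0,"rz":0}])

```text
clock: 38.33
tcp_pos: [0.4569, -0.3847, 0.0477]
orientation: [-3.137, 0.129, 0.005]
contact_force: [-0.1, -0.2, -0.3]
grip_width: 0.0177
gripper_force: 44.0
```

Request:
send_rows(deltas=[{"dx":0,"dy":0,"dz":-3,"rx":0,"ry":0,"rz":0},{"dx":0,"dy":0,"dz":-6,"rx":0,"ry":0,"rz":0},{"dx":0,"dy":0,"dz":-6,"rx":0,"ry":0,"rz":0}])

```text
clock: 38.58
tcp_pos: [0.4589, -0.3866, 0.0454]
orientation: [3.138, -0.13, 0.003]
contact_force: [0.2, 0.3, -0.6]
grip_width: 0.0176
gripper_force: 44.0
```

```bash
python3 st.py
```

```text
t38.58 tcp [ 458.9 -386.6   45.4] yaw x -4.7 z [ 0.002 -0.001 -1.   ] j [ 0.37  0.62  0.31  1.9  -0.29  0.66 -0.8 ] F [ 0.2  0.3 -0.6] M [ 0.03  0.04 -0.05] w17.6 g44
rack tcp -164.1 -301.9
```

Request:
send_rows(deltas=[{"dx":0,"dy":2,"dz":-1.5,"rx":0,"ry":0,"rz":0},{"dx":0,"dy":2,"dz":-3,"rx":0,"ry":0,"rz":0},{"dx":0,"dy":2,"dz":-3,"rx":0,"ry":0,"rz":0}])

```text
clock: 38.83
tcp_pos: [0.4586, -0.384, 0.0421]
orientation: [3.139, -0.129, 0.003]
contact_force: [-0.7, -0.2, -0.9]
grip_width: 0.018
gripper_force: 44.0
```

```bash
python3 st.py
```

```text
t38.83 tcp [ 458.6 -384.    42.1] yaw x -4.7 z [ 0.002 -0.    -1.   ] j [ 0.37  0.62  0.3   1.9  -0.29  0.66 -0.8 ] F [-0.7 -0.2 -0.9] M [0.03 0.03 0.01] w18.0 g44
rack tcp -164.1 -299.3
```

Request:
send_rows(deltas=[{"dx":0,"dy":0,"dz":-1,"rx":0,"ry":0,"rz":0},{"dx":0,"dy":0,"dz":-2,"rx":0,"ry":0,"rz":0},{"dx":0,"dy":0,"dz":-2,"rx":0,"ry":0,"rz":0}])

```text
clock: 39.08
tcp_pos: [0.4587, -0.3842, 0.0415]
orientation: [-3.139, 0.13, -0.003]
contact_force: [-3.9, 5.2, 15.5]
grip_width: 0.0176
gripper_force: 45.7
```

Request:
send_rows(deltas=[{"dx":0,"dy":0,"dz":0,"rx":0,"ry":0,"rz":0},{"dx":0,"dy":0,"dz":0,"rx":0,"ry":0,"rz":0},{"dx":0,"dy":0,"dz":0,"rx":0,"ry":0,"rz":0},{"dx":0,"dy":0,"dz":0,"rx":0,"ry":0,"rz":0}], jaw=46)

```text
clock: 39.42
tcp_pos: [0.4583, -0.3841, 0.0395]
orientation: [3.139, -0.13, 0.001]
contact_force: [0.8, 0.0, 0.1]
grip_width: 0.0459
gripper_force: 0.0
```

Request:
send_rows(deltas=[{"dx":0,"dy":0,"dz":20,"rx":0,"ry":0,"rz":0},{"dx":0,"dy":0,"dz":55,"rx":0,"ry":0,"rz":0},{"dx":0,"dy":0,"dz":90,"rx":0,"ry":0,"rz":0},{"dx":-10,"dy":-30,"dz":115,"rx":0,"ry":0,"rz":0},{"dx":-20,"dy":-65,"dz":130,"rx":0,"ry":0,"rz":0}])

```text
clock: 39.83
tcp_pos: [0.4409, -0.448, 0.1728]
orientation: [3.139, -0.121, 0.007]
contact_force: [0.7, -0.7, -0.1]
grip_width: 0.046
gripper_force: 0.0
```

Request:
send_rows(deltas=[{"dx":-10,"dy":-38,"dz":0,"rx":0,"ry":0,"rz":0},{"dx":-20,"dy":-76,"dz":0,"rx":0,"ry":0,"rz":0},{"dx":-30,"dy":-110,"dz":0,"rx":0,"ry":0,"rz":0},{"dx":-30,"dy":-110,"dz":0,"rx":0,"ry":0,"rz":0},{"dx":-30,"dy":-110,"dz":0,"rx":0,"ry":0,"rz":0}])

```text
clock: 40.25
tcp_pos: [0.4058, -0.5615, 0.1692]
orientation: [3.138, -0.137, -0.001]
contact_force: [0.6, -0.3, -0.4]
grip_width: 0.0459
gripper_force: 0.0
```

```bash
python3 st.py
python3 - <<'E'
from h import *
from lev import planes
for n in('top','scene'):
    D=avg(n,6); np.savez(n+'9.npz',P=D['P'],f=D['frame'],K=D['K'],R=D['R'],t=D['xyz'],D=D['distortion'])
    for c in((.611,-.011),(.622,-.111)):
        try:
            print(n,rect(D,c,.075,.050,.063))
            P=D['P']; m=(P[...,2]>.045)&(P[...,2]<.063)&(np.hypot(P[...,0]-c[0],P[...,1]-c[1])<.05); q=P[m]; print(' panel slope mm/100', (np.linalg.lstsq(np.c_[q[:,:2]-q[:,:2].mean(0),np.ones(len(q))],q[:,2],rcond=None)[0]*[100,100,1000]).round(2))
        except Exception as e: print(e)
    planes(D,.59,-.069,.106)
    P=D['P']; m=(P[...,0]>.39)&(P[...,0]<.6)&(P[...,1]>-.43)&(P[...,1]<-.34)&(P[...,2]>.045)&(P[...,2]<.075)
    q=P[m]*1000
    for x in (400,440,460,500,560,580):
        k=np.abs(q[:,0]-x)<10
        if k.sum()>5: print(x,k.sum(),np.median(q[k,1]).round(1),np.percentile(q[k,2],80).round(1))
D=grab('top'); f=D['frame'][80:270,250:500]; cv2.imwrite('pics/c12.png',cv2.resize(f,None,fx=3.1,fy=3.1,interpolation=cv2.INTER_CUBIC))
E
```

```text
t40.25 tcp [ 405.8 -561.5  169.2] yaw x -5.0 z [-0.001 -0.001 -1.   ] j [ 0.59  0.6   0.39  1.6  -0.26  1.   -0.6 ] F [ 0.6 -0.3 -0.4] M [-0.    0.02  0.02] w45.9 g0
rack tcp -235.5 -470.2
top (array([605.5,  -9.2]), np.float64(6.1), np.float64(107.1), np.float64(48.8), 738)
 panel slope mm/100 [ 0.   -0.2  56.47]
top (array([ 616.8, -110.3]), np.float64(6.2), np.float64(107.3), np.float64(49.4), 745)
 panel slope mm/100 [-0.18 -0.86 56.57]
tilt deg x 0.05 y -0.04 {'NL': np.float64(-0.68), 'NR': np.float64(-0.47), 'FL': np.float64(-0.51), 'FR': np.float64(-0.31)} [(np.int64(1070), np.float64(-0.47)), (np.int64(184), np.float64(-0.49)), (np.int64(449), np.float64(-0.42)), (np.int64(394), np.float64(-0.51))] tab [-0.001 -0.     0.688]
400 9 -380.3 57.4
440 42 -380.1 58.2
460 49 -382.1 58.0
500 112 -385.0 59.0
560 99 -390.7 56.2
580 23 -387.9 55.8
scene (array([602.8, -13. ]), np.float64(5.8), np.float64(99.4), np.float64(49.1), 778)
 panel slope mm/100 [-0.31  3.13 54.38]
scene (array([ 614. , -114.1]), np.float64(5.6), np.float64(100.0), np.float64(49.3), 848)
 panel slope mm/100 [-0.39  2.02 54.52]
tilt deg x -0.07 y 0.00 {'NL': np.float64(-0.57), 'NR': np.float64(-0.58), 'FL': np.float64(-0.8), 'FR': np.float64(-0.81)} [(np.int64(1208), np.float64(-0.73)), (np.int64(200), np.float64(-0.55)), (np.int64(582), np.float64(-0.78)), (np.int64(405), np.float64(-0.59))] tab [ 0.000e+00  1.000e-03 -1.004e+00]
440 64 -383.4 57.2
460 66 -385.3 56.5
500 144 -388.8 57.0
560 142 -393.7 53.8
580 72 -393.6 53.3
```

View pics/c12.png

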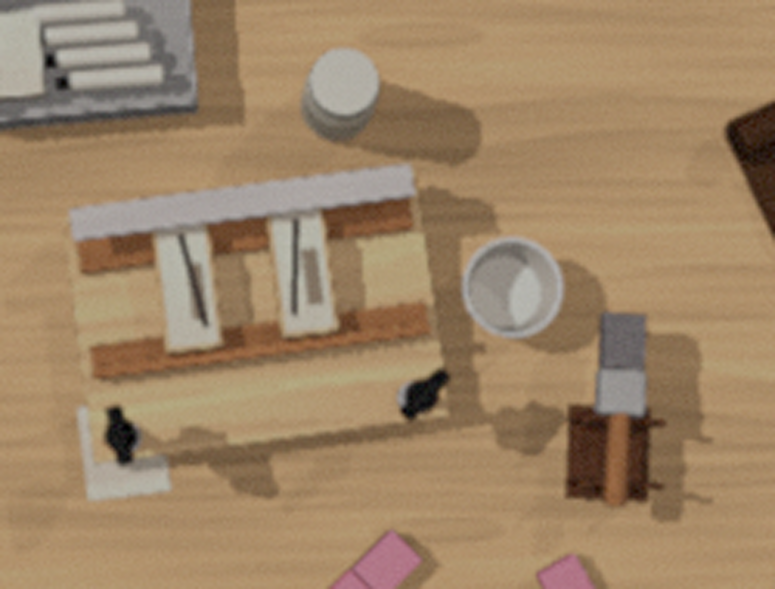

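```bash
python3 -c "
from bench import r
print(r.hand_in())"
```

```text
the job is handed in; nothing more can be done
None
```

The job is handed in, with no verdict returned: the rack measured level to within 0.1°, both panels found are seated flat under the lip, and the brush was dipped and is back on its rest; pot and jar are where they were. That it stands firmly on all four feet I inferred from the screw angles and camera heights, not from a rocking test, and I estimate the left foot is about 0.2 mm short.

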